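# Gauge wooden blanks on an indexing table and scrap the thin ones

### The arm

A 7-joint arm with a two-finger parallel gripper is mounted at the origin on the work surface. World frame = base frame: x ahead of the robot, y to its left, z up, the work surface at z = 0. Lengths are in m, angles in rad, forces in N, time in s.
With the tool pointing down it reaches from about 0.4 to 0.85 m from the base axis. Payload 4.5 kg.
Tool frame: the origin (TCP) lies midway between the tips of the shut fingers; the grasp point (between the pads) lies 19 mm behind it; z points along the fingers, y is the line along which they close (so a half turn about z gives the same grasp; the last joint's range is limited). The gripper opens to 88 mm and grips with 3 to 60 N. Pads are 18 mm wide; open, the fingers measure 123 mm over their backs; the gripper's body (75 mm by 187 mm) begins 45 mm behind the grasp point.
Start: joints at [1.294, 0.689, -0.195, 1.565, 0.157, 0.902, -0.215], TCP at [0.191, -0.595, 0.239] pointing down, gripper open.
Joint ranges: [-3.01, 3.01], [-0.46, 2.08], [-1.47, 1.51], [0.13, 2.56], [-1, 4.14], [0.04, 2.09], [-2.66, 2.66]. Speed limits (rad/s): [2.57, 2.57, 3.14, 3.14, 3.14, 3.14, 3.14].

### API

Orientations are given as a unit quaternion [x, y, z, w].
In Python, from plant import r gives the robot as it stands.
- The arm moves only by the tool carry_out, never from a script. Its argument "plan" is a list of rows, each an object with "rot": the turn, a rotation vector about the tool's x, y, z in rad, a list of three; "xyz": the shift along the tool's x, y, z in m, a list of three; "grip": the closure in counts, from 0 (fully open) to 255 (shut). In form: [{"rot": [wx, wy, wz], "xyz": [dx, dy, dz], "grip": grip}, ...]. A call has 1 to 8 rows; each row is the pose to reach, as a shift and turn from the pose commanded when the call began, along the tool's axes at that moment; what a row does not reach only later rows make up. A row lasts 1/12 s, in which the tool goes at most 41.7 mm and 7.16 degrees, less where a joint would pass 70% of its speed; a pose out of reach is approached as far as the arm can. A call with a gripper value outside its range is refused whole. The fingers move at their own pace and stop on an object; "squeeze" is the grip in N (left out, the last holds). Time passes only in rows, so rows that repeat a pose let the fingers close. It gives the time, the measured TCP pose, the force, the opening and the grip force at its end, in the units of the state.
- r.get_state(): the state, without advancing time (a new reading comes with each control period).
- r.snapshot(name): name is "side" or "top" or "wrist"; returns the picture (420x560x3 uint8, red, green, blue); there is no depth.
- r.camera_params(name): a dict with "fx", "fy", "cx", "cy" (pixels), "position" and "attitude" of the camera in the world; the wrist camera has in their place "hand_eye" (4x4, takes a point from camera to tool coordinates, whose origin is the TCP and whose axes are the flange's). Camera axes: x right, y down, z forward; pixel columns grow to the right and rows downward; lengths in m; the calibration is good to about 2 mm. The wrist camera is an equidistant fisheye: a pixel r from the principal point sees the ray r / f radians off the axis. A picture is of the moment at which its call begins: read the wrist's pose just before it. camera_params takes no time and is no camera call.
- r.finish_job(): hands the job in; it is judged then, once.
The state is a dict: "clock": time; "q": joint angles; "qd": joint speeds; "joint_torque": joint torques, N m; "tool_pos": TCP position; "eef_rot": TCP orientation; "contact_force": force on the tool from outside, world axes, zero at the start; "moment": the same for the moment, N m; "opening": opening from 0.0 (shut) to 1.0 (fully open); "finger_force": force on a finger pad.
Only numpy, scipy, OpenCV 4.12 (cv2) and the standard library are available. Lean on these libraries where they do the work, as an engineer would, in place of code of your own. Each camera call takes 0.05 s, during which the arm holds its last target. There are 200 camera calls.

### The job

Check the thickness of the wooden blanks on the turntable: beginning with the one already under the lever gauge, click the table round counter-clockwise pad by pad and press the lever down on each blank until it firms up, noting how far it went. Put every blank that turns out thin (20 mm instead of 26 mm, so the lever goes further) into the scrap tray and leave the full ones lying squarely on their own pads, putting back any that gets knocked off. Finish with the round parking spot clicked in under the gauge foot and the lever up, and leave everything else on the bench alone.

Things in the scene. Friction and masses are not known exactly. Their poses are not given: they have to be found in the camera images.
- stand: gauging stand fixed to the bench, plywood base 330 x 375 x 15 mm. Origin on the turntable's axis at bench height, z up. In its axes the gauge foot is over (0, 92) mm. The lever's beam runs beside the disc along x at y = 178 mm: pivot at x = +130 mm, 108 mm up, paddle at x = -140 mm. Pad 1 is under the foot at the start
- turntable (a joint): turntable angle in rad, 0 at the start, grows counter-clockwise from above. Grey disc, radius 152 mm, top 45 mm above the bench; six sprung detents 60 deg (1.047 rad) apart, about 0.4 N m to pass; let go, it springs to the nearest. At n x 1.047 pad n+1 is under the foot (n = 4: the round spot). Turn it slowly: blanks just stand on it
- hub_grip (a point): centre of the black grip bar on the turntable's axis, 96 mm above the bench; bar 46 mm long, 16 thick, 32 tall (80 to 112 mm up) on a post 13 mm thick: pinch it across the 16 mm from above and twist. x along the bar, z up, turns with the table (parallel to the stand's axes at angle 0)
- lever (a joint): angle of the gauge lever in rad: 0 up, grows as the paddle is pressed, stop at 0.33; a spring returns it. It moves lightly (1 to 3 N at the paddle) until the foot meets the blank, then firms up: at about 0.15 rad on a full 26 mm blank, about 0.20 on a thin 20 mm one; on an empty pad it runs to the stop
- paddle (a point): middle of the top face of the black paddle at the lever's free end, 60 (along the beam) x 38 mm, 118 mm above the bench at rest, 270 mm from the pivot; it goes down about 40 mm on a full blank, 53 mm on a thin one. Press it from above with closed fingers
- foot (a point): lowest point of the gauge's round rubber foot (18 mm thick), 130 mm from the pivot along the beam, 90 mm above the bench at rest: 19 mm over a full blank, 25 mm over a thin one. It hangs on an arm that reaches in from the beam
- tray: open wooden scrap tray, 260 (its x) x 180 (its y) x 45 mm high, walls and floor 7 mm, standing firmly on the bench; origin at the centre of its underside, z up
- park (a point): centre of the round cork spot (44 mm), the always empty parking place. Pads 1 to 4 are square cork, 46 mm, the spot comes fifth (k = 5), the sixth place is bare. Pad k is centred on the disc's top face, 92 mm from the axis, at 90 - 60 (k-1) degrees counter-clockwise from hub_grip's x axis, seen from above
- blank1a_mid (a point): a blank that may start on pad 1 (at most one of blank1a and blank1b is present): sawn brown wooden block 38 x 38 mm, 20 mm thick if thin or 26 mm if full, about 40 g; which it is must be found with the gauge. This point is on its vertical middle line 10 mm above its underside; sides along x and y, z up
- blank1b_mid (a point): a blank that may start on pad 1 (at most one of blank1a and blank1b is present): sawn brown wooden block 38 x 38 mm, 20 mm thick if thin or 26 mm if full, about 40 g; which it is must be found with the gauge. This point is on its vertical middle line 10 mm above its underside; sides along x and y, z up
- blank2a_mid (a point): a blank that may start on pad 2 (at most one of blank2a and blank2b is present): sawn brown wooden block 38 x 38 mm, 20 mm thick if thin or 26 mm if full, about 40 g; which it is must be found with the gauge. This point is on its vertical middle line 10 mm above its underside; sides along x and y, z up
- blank2b_mid (a point): a blank that may start on pad 2 (at most one of blank2a and blank2b is present): sawn brown wooden block 38 x 38 mm, 20 mm thick if thin or 26 mm if full, about 40 g; which it is must be found with the gauge. This point is on its vertical middle line 10 mm above its underside; sides along x and y, z up
- blank3a_mid (a point): a blank that may start on pad 3 (at most one of blank3a and blank3b is present): sawn brown wooden block 38 x 38 mm, 20 mm thick if thin or 26 mm if full, about 40 g; which it is must be found with the gauge. This point is on its vertical middle line 10 mm above its underside; sides along x and y, z up
- blank3b_mid (a point): a blank that may start on pad 3 (at most one of blank3a and blank3b is present): sawn brown wooden block 38 x 38 mm, 20 mm thick if thin or 26 mm if full, about 40 g; which it is must be found with the gauge. This point is on its vertical middle line 10 mm above its underside; sides along x and y, z up
- blank4a_mid (a point): a blank that may start on pad 4 (at most one of blank4a and blank4b is present): sawn brown wooden block 38 x 38 mm, 20 mm thick if thin or 26 mm if full, about 40 g; which it is must be found with the gauge. This point is on its vertical middle line 10 mm above its underside; sides along x and y, z up
- blank4b_mid (a point): a blank that may start on pad 4 (at most one of blank4a and blank4b is present): sawn brown wooden block 38 x 38 mm, 20 mm thick if thin or 26 mm if full, about 40 g; which it is must be found with the gauge. This point is on its vertical middle line 10 mm above its underside; sides along x and y, z up
- glue: bystander, leave alone: white glue bottle 160 mm tall and 60 mm across, left of the lever's pivot; origin at the underside
- tin: bystander, leave alone: steel tin 90 mm tall and 70 mm across, left of the paddle; origin at the underside
- hammer: bystander, leave alone: hammer lying left of the gauge
Not all that is in view belongs to the job. Leave any black or yellow look-alike of the part that bears blank3b_mid alone.

How it is judged:
By the outcome, as a careful person would: the job done as asked, in the order asked, and still so for the second after the job is handed in, with the robot touching nothing.
Of blank1a, blank1b only 1 to 1 are there at a start; the rules pass over those that are not, and their reading is None.
Of blank2a, blank2b only 1 to 1 are there at a start; the rules pass over those that are not, and their reading is None.
Of blank3a, blank3b only 1 to 1 are there at a start; the rules pass over those that are not, and their reading is None.
Of blank4a, blank4b, sander only 1 to 1 are there at a start; the rules pass over those that are not, and their reading is None.
At some moment in a run one of blank1a, blank1b, blank2a, blank2b, blank3a, blank3b, blank4a, blank4b may be knocked a few centimetres aside while the robot is not near it.
Once in a run the grip may slacken for a moment while it holds something.
It also fails if it takes over 210 s, if anything falls off the work surface, if the arm or the gripper's body presses on something with over 40 N, if the wrist force passes 120 N, or if a joint passes its speed limit or range.

## Working session

There is one attempt and no reset: what is moved stays moved. The work goes in short steps, Python scripts to look and compute and a tool call to move; the robot and the scene stay as the last step left them, time stands still between calls to the robot, and variables do not carry over. Pictures are saved under pics/ and viewed, at most 14 in all, crops included, and the job is handed in when it is done.

Besides the shell and the picture viewer there is one more tool, called after "Call:" in YAML: its name, and indented under it one key for each argument. carry_out: Moves the arm, as the interface text tells. Its arguments: {"type":"object","properties":{"plan":{"type":"array"},"squeeze":{"type":"number"}},"required":["plan"]}

```bash
ls; mkdir -p pics; python3 - <<'E'
from plant import r
import cv2,numpy as np
for n in("side","top","wrist"):
    im=r.snapshot(n); cv2.imwrite(f"pics/{n}0.png",im[:,:,::-1]); 
    print(n,r.camera_params(n))
s=r.get_state(); print(s)
E
```

```text
pics
side {'fx': 410.5037804715657, 'fy': 410.5037804715657, 'cx': 276.7938959216286, 'cy': 207.22115532329727, 'position': array([0.22571837, 0.69608961, 0.75799972]), 'attitude': array([-0.27770775,  0.87296935, -0.38356606,  0.11696149])}
top {'fx': 537.6212072521629, 'fy': 537.6212072521629, 'cx': 276.6060194692153, 'cy': 212.90083187424892, 'position': array([0.46420234, 0.12154719, 1.42003991]), 'attitude': array([ 0.70861533, -0.70191393,  0.05896124, -0.04128815])}
wrist {'fx': 325.19226210127806, 'fy': 325.19226210127806, 'cx': 275.990180464617, 'cy': 212.95563810325095, 'hand_eye': array([[ 7.12162832e-04, -9.64202128e-01, -2.65167397e-01,
         6.77241784e-02],
       [ 9.99999739e-01,  7.19938671e-04,  6.78674959e-05,
        -2.64486008e-04],
       [ 1.25466279e-04, -2.65167376e-01,  9.64202389e-01,
        -1.46005552e-01],
       [ 0.00000000e+00,  0.00000000e+00,  0.00000000e+00,
         1.00000000e+00]])}
{'clock': 0.15, 'q': array([ 1.29378338,  0.68978944, -0.19452712,  1.56608284,  0.15730174,
        0.90248088, -0.21510431]), 'qd': array([ 0.00140723, -0.00279577, -0.00118382, -0.00281026, -0.00029501,
        0.00066252,  0.0003972 ]), 'joint_torque': array([-1.78844242e-03, -5.27862096e+01, -1.26864709e+00, -1.53587687e+01,
       -5.25532232e-02,  3.88508284e-03,  1.10348949e-04]), 'tool_pos': array([ 0.1909695 , -0.59461932,  0.23810137]), 'eef_rot': array([ 9.87943886e-01,  1.54810880e-01, -1.54959725e-04, -6.67856174e-04]), 'contact_force': array([ 0.71133596, -1.06087215, -0.08543425]), 'moment': array([0.02992609, 0.01890524, 0.02539574]), 'finger_force': 0.0, 'opening': 0.9996704399272397}
```

View pics/top0.png

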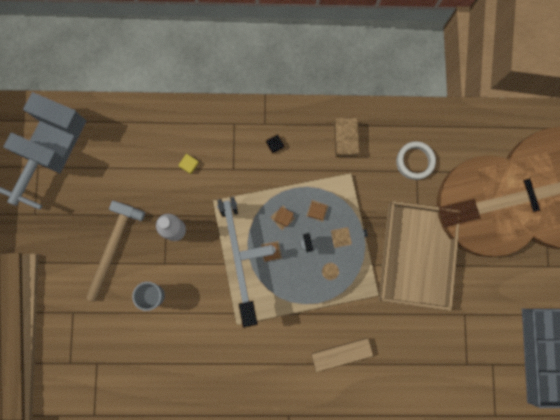

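View pics/side0.png

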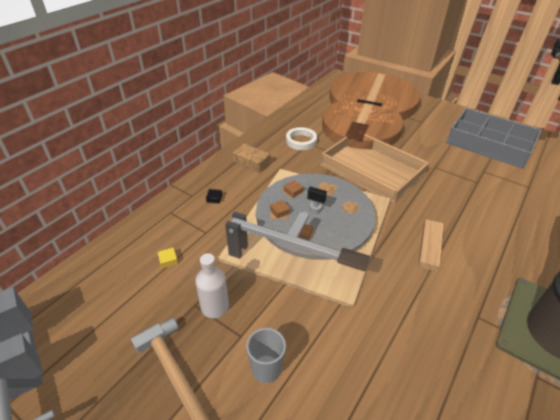

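```bash
python3 - <<'E'
import cv2,numpy as np
a=cv2.imread("pics/top0.png")[120:330,205:385]; b=cv2.imread("pics/side0.png")[140:290,210:390]
a=cv2.resize(a,(500,583),interpolation=3);cv2.imwrite("pics/c1.png",a)
E
```

```text
(no output)
```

View pics/c1.png

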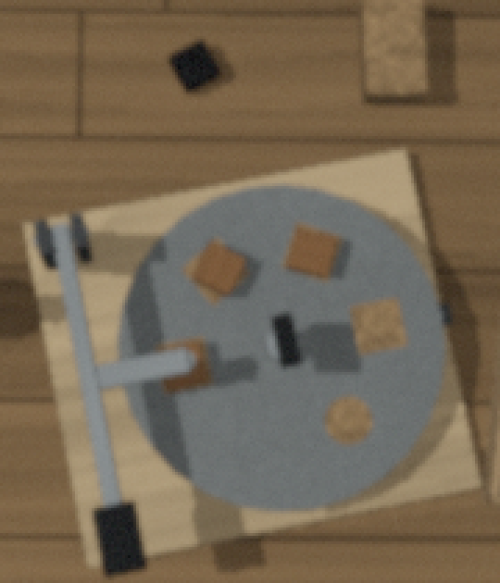

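```bash
cat > h.py <<'E'
import cv2,numpy as np
from scipy.spatial.transform import Rotation as R
from plant import r
def onplane(n,px,z):
    c=r.camera_params(n); px=np.atleast_2d(px).astype(float)
    d=np.c_[(px[:,0]-c["cx"])/c["fx"],(px[:,1]-c["cy"])/c["fy"],np.ones(len(px))]
    d=R.from_quat(c["attitude"]).apply(d); p=np.array(c["position"])
    return p+d*((z-p[2])/d[:,2])[:,None]
def project(n,P):
    c=r.camera_params(n); d=R.from_quat(c["attitude"]).inv().apply(np.atleast_2d(P)-c["position"])
    return np.c_[c["cx"]+c["fx"]*d[:,0]/d[:,2],c["cy"]+c["fy"]*d[:,1]/d[:,2]]
def wplane(px,z,im_state):
    c=r.camera_params("wrist"); px=np.atleast_2d(px).astype(float)
    v=np.c_[px[:,0]-c["cx"],px[:,1]-c["cy"]]; rr=np.hypot(*v.T); th=rr/c["fx"]
    d=np.c_[v/np.maximum(rr,1e-9)[:,None]*np.sin(th)[:,None],np.cos(th)]
    H=c["hand_eye"]; T=R.from_quat(im_state["eef_rot"])
    d=T.apply(d@H[:3,:3].T); p=T.apply(H[:3,3])+im_state["tool_pos"]
    return p+d*((z-p[2])/d[:,2])[:,None]
def blobs(mask,amin,amax):
    n,l,s,c=cv2.connectedComponentsWithStats(mask.astype(np.uint8))
    out=[]
    for i in range(1,n):
        if amin<=s[i,4]<=amax: out.append((c[i],s[i,4],cv2.minAreaRect(np.argwhere(l==i)[:,::-1].astype(np.float32))))
    return out
def shift(s,P,rz=None):
    "tool-frame shift to world TCP P; rotation about tool z in rad to yaw rz (tool x world heading)"
    T=R.from_quat(s["eef_rot"]); return T.inv().apply(np.asarray(P)-s["tool_pos"])
E
python3 - <<'E'
from h import *
im=cv2.imread("pics/top0.png"); hsv=cv2.cvtColor(im,cv2.COLOR_BGR2HSV); H,S,V=[hsv[...,i].astype(int) for i in range(3)]
roi=np.zeros(H.shape,bool); roi[120:340,205:470]=1
print("black"); 
for c,a,m in blobs((V<45)&roi,20,900): print(c,a,m,onplane("top",c,.112)[0],onplane("top",c,.118)[0])
print("brown")
for c,a,m in blobs((S>130)&(H<12)&(V>60)&roi,40,900): print(c,a,m,onplane("top",c,.068)[0])
g=((S<70)&(V>60)&roi); g[:,:235]=0
for c,a,m in blobs(g,3000,20000): print("grey",c,a,m)
for p in [(217,267),(183,364),(314,251),(379,326),(349,420)]:
    q=(p[1]*210//583+120,p[0]*180//500+205); print(p,hsv[q])
for q in[(400,20),(380,300),(455,310),(458,208),(388,202)]: print(q,onplane("top",q,.045)[0])
E
```

```text
black
[274.97647059 143.71176471] 170 ((275.10003662109375, 143.7000274658203), (12.969194412231445, 12.969194412231445), 63.43495178222656) [0.82623457 0.09491314 0.112     ] [0.82457392 0.09503531 0.118     ]
[307.86585366 242.47560976] 82 ((307.9705810546875, 242.11761474609375), (16.269786834716797, 5.314796447753906), 77.47119140625) [0.57914375 0.01253789 0.112     ] [0.57861651 0.01303792 0.118     ]
[247.71886121 313.92882562] 281 ((247.47647094726562, 313.8941345214844), (22.34383773803711, 13.124293327331543), 77.47119140625) [0.40647316 0.15669999 0.112     ] [0.40673796 0.15653874 0.118     ]
brown
[463.29357798 211.26605505] 109 ((463.89654541015625, 210.74139404296875), (19.126619338989258, 13.741456031799316), 68.19859313964844) [ 0.66721874 -0.39060713  0.068     ]
[448.26923077 217.65384615] 104 ((447.9409484863281, 219.255615234375), (17.68895149230957, 14.915680885314941), 12.994616508483887) [ 0.65024688 -0.35110787  0.068     ]
grey [301.6868174 247.6819314] 10438 ((300.0, 244.5), (119.0, 130.0), 90.0)
(217, 267) [ 15 135 125]
(183, 364) [ 94  12 143]
(314, 251) [ 14 134 124]
(379, 326) [ 18 107 138]
(349, 420) [ 17 102 140]
(400, 20) [ 1.19878322 -0.24637927  0.045     ]
(380, 300) [ 0.44049447 -0.17639131  0.045     ]
(455, 310) [ 0.4167852  -0.36744119  0.045     ]
(458, 208) [ 0.67913423 -0.38573169  0.045     ]
(388, 202) [ 0.69282623 -0.20229855  0.045     ]
```

```bash
cat >> h.py <<'E'
def topmask(im):
    "blanks (brown) and cork on the disc"
    hsv=cv2.cvtColor(im,cv2.COLOR_BGR2HSV).astype(int); a=hsv[...,0];s=hsv[...,1];v=hsv[...,2]
    return s,v,a
E
python3 - <<'E'
from h import *
im=cv2.imread("pics/top0.png"); S,V,H=topmask(im)
disc=np.zeros(S.shape,np.uint8); cv2.circle(disc,(307,246),56,1,-1)
hub=onplane("top",[307.97,242.12],.112)[0]; pad=onplane("top",[247.5,313.9],.118)[0]
d=pad-hub; print("yaw",np.degrees(np.arctan2(d[1],d[0])-np.arctan2(178,-140)),hub,pad)
for c,a,m in blobs((S>70)&(disc>0),40,900):
    for z in(.045,.066,.071):
        P=onplane("top",c,z)[0]; e=P-hub; print(np.round(c,1),a,np.round(m[1],1),round(m[2],1),z,P.round(4),"r",np.hypot(e[0],e[1]).round(4),"ang",np.degrees(np.arctan2(e[1],e[0])).round(1))
# plywood corners & tray by colour
roi=np.zeros(S.shape,np.uint8); roi[195:315,375:470]=1
g=cv2.Canny(im,40,120)
for q in[(390,202),(458,209),(452,308),(383,302)]: print("tray",onplane("top",q,.045)[0].round(3))
E
echo; python3 -c "
import cv2;a=cv2.imread('pics/wrist0.png');cv2.imwrite('pics/w0.png',a)"
```

```text
yaw 11.924609057868185 [0.58001713 0.01228251 0.112     ] [0.40680203 0.15706013 0.118     ]
[317.1 210.4] 272 [16.8 15.8] 18.4 0.045 [ 0.6687 -0.017   0.045 ] r 0.0934 ang -18.3
[317.1 210.4] 272 [16.8 15.8] 18.4 0.066 [ 0.6655 -0.0149  0.066 ] r 0.0897 ang -17.6
[317.1 210.4] 272 [16.8 15.8] 18.4 0.071 [ 0.6648 -0.0144  0.071 ] r 0.0889 ang -17.5
[282.7 217.2] 299 [17.  19.1] 45.0 0.045 [0.6499 0.0721 0.045 ] r 0.092 ang 40.5
[282.7 217.2] 299 [17.  19.1] 45.0 0.066 [0.6471 0.0729 0.066 ] r 0.0904 ang 42.1
[282.7 217.2] 299 [17.  19.1] 45.0 0.071 [0.6464 0.073  0.071 ] r 0.09 ang 42.5
[340.8 237. ] 291 [17.1 17.4] 77.5 0.045 [ 0.6001 -0.078   0.045 ] r 0.0925 ang -77.5
[340.8 237. ] 291 [17.1 17.4] 77.5 0.066 [ 0.598 -0.075  0.066] r 0.0891 ang -78.4
[340.8 237. ] 291 [17.1 17.4] 77.5 0.071 [ 0.5975 -0.0743  0.071 ] r 0.0883 ang -78.6
[273.6 252.3] 154 [18. 16.] 90.0 0.045 [0.559  0.0948 0.045 ] r 0.0851 ang 104.3
[273.6 252.3] 154 [18. 16.] 90.0 0.066 [0.5575 0.0952 0.066 ] r 0.0859 ang 105.2
[273.6 252.3] 154 [18. 16.] 90.0 0.071 [0.5572 0.0953 0.071 ] r 0.0861 ang 105.4
[330. 271.] 210 [15.6 15.6] 45.0 0.045 [ 0.5127 -0.0496  0.045 ] r 0.0915 ang -137.4
[330. 271.] 210 [15.6 15.6] 45.0 0.066 [ 0.5119 -0.047   0.066 ] r 0.0903 ang -138.9
[330. 271.] 210 [15.6 15.6] 45.0 0.071 [ 0.5117 -0.0464  0.071 ] r 0.09 ang -139.3
tray [ 0.693 -0.208  0.045]
tray [ 0.676 -0.386  0.045]
tray [ 0.422 -0.36   0.045]
tray [ 0.436 -0.184  0.045]
```

View pics/wrist0.png

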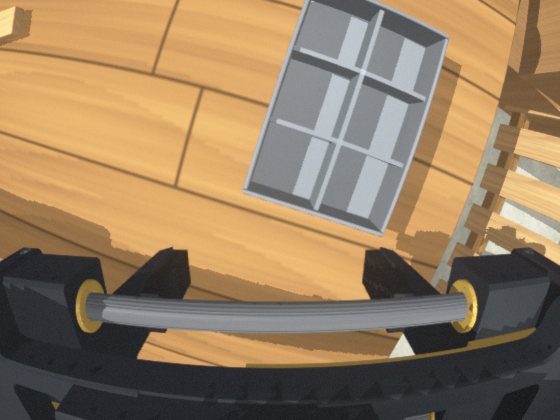

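Call:
carry_out:
  plan:
    - {"rot": [0,0,0],"xyz": [0.03,-0.02,-0.002],"grip": 120}
    - {"rot": [0,0,0],"xyz": [0.07,-0.04,-0.01],"grip": 200}
    - {"rot": [0,0,0],"xyz": [0.105,-0.06,-0.02],"grip": 255}
    - {"rot": [0,0,0],"xyz": [0.14,-0.08,-0.02],"grip": 255}
    - {"rot": [0,0,0],"xyz": [0.175,-0.1,-0.02],"grip": 255}
    - {"rot": [0,0,0],"xyz": [0.21,-0.12,-0.02],"grip": 255}
    - {"rot": [0,0,0],"xyz": [0.24,-0.14,-0.02],"grip": 255}
    - {"rot": [0,0,0],"xyz": [0.27,-0.16,-0.02],"grip": 255}

```text
clock: 0.82
tool_pos: [0.4004, -0.3582, 0.2586]
eef_rot: [0.988, 0.155, -0.0, -0.0]
contact_force: [0.2, 0.1, 0.6]
opening: 0.415
finger_force: 0.0
```

Call:
carry_out:
  plan:
    - {"rot": [0,0,0],"xyz": [0.024,-0.033,0],"grip": 255}
    - {"rot": [0,0,0],"xyz": [0.048,-0.066,0],"grip": 255}
    - {"rot": [0,0,0],"xyz": [0.072,-0.099,0],"grip": 255}
    - {"rot": [0,0,0],"xyz": [0.096,-0.132,0],"grip": 255}
    - {"rot": [0,0,0],"xyz": [0.12,-0.165,0],"grip": 255}
    - {"rot": [0,0,0],"xyz": [0.144,-0.198,0],"grip": 255}
    - {"rot": [0,0,0],"xyz": [0.168,-0.23,0],"grip": 255}
    - {"rot": [0,0,0],"xyz": [0.189,-0.262,0],"grip": 255}

```text
clock: 1.48
tool_pos: [0.4997, -0.0506, 0.2587]
eef_rot: [0.988, 0.155, 0.0, -0.0]
contact_force: [1.4, -0.1, 1.1]
opening: 0.004
finger_force: 0.0
```

Call:
carry_out:
  plan:
    - {"rot": [0,0,0],"xyz": [-0.004,-0.028,0.0],"grip": 255}
    - {"rot": [0,0,0],"xyz": [-0.008,-0.06,0.01],"grip": 255}
    - {"rot": [0,0,0],"xyz": [-0.011,-0.095,0.02],"grip": 255}
    - {"rot": [0,0,0],"xyz": [-0.014,-0.13,0.03],"grip": 255}
    - {"rot": [0,0,0],"xyz": [-0.017,-0.165,0.045],"grip": 255}
    - {"rot": [0,0,0],"xyz": [-0.02,-0.195,0.06],"grip": 255}
    - {"rot": [0,0,0],"xyz": [-0.023,-0.215,0.072],"grip": 255}
    - {"rot": [0,0,0],"xyz": [-0.025,-0.226,0.08],"grip": 255}

```text
clock: 2.15
tool_pos: [0.4044, 0.1575, 0.1777]
eef_rot: [0.988, 0.157, -0.001, -0.0]
contact_force: [0.4, 0.6, -0.1]
opening: 0.004
finger_force: 0.0
```

```bash
python3 - <<'E'
from h import *
s=r.get_state(); print(s["tool_pos"],s["q"].round(3),s["opening"],shift(s,[.407,.157,.14]))
im=r.snapshot("wrist"); cv2.imwrite("pics/w1.png",im[:,:,::-1])
E
```

```text
[0.40436144 0.15750527 0.17768399] [-0.415  0.564 -0.095  2.186  0.128  0.398 -1.868] 0.003912453717782372 [0.00240441 0.00134412 0.03767907]
```

View pics/w1.png

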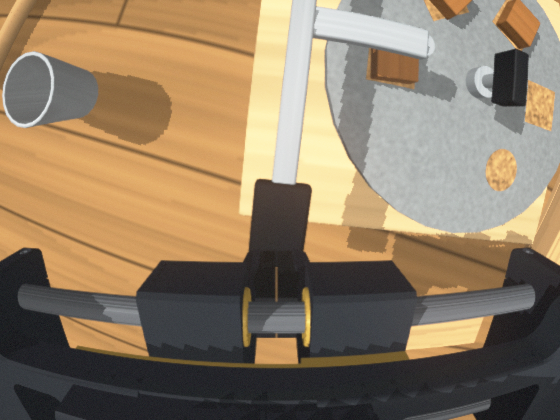

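Call:
carry_out:
  plan:
    - {"rot": [0,0,0],"xyz": [0.002,0.001,0.025],"grip": 255}
    - {"rot": [0,0,0],"xyz": [0.002,0.001,0.045],"grip": 255}
    - {"rot": [0,0,0],"xyz": [0.002,0.001,0.056],"grip": 255}
    - {"rot": [0,0,0],"xyz": [0.002,0.001,0.066],"grip": 255}
    - {"rot": [0,0,0],"xyz": [0.002,0.001,0.076],"grip": 255}
    - {"rot": [0,0,0],"xyz": [0.002,0.001,0.086],"grip": 255}
    - {"rot": [0,0,0],"xyz": [0.002,0.001,0.094],"grip": 255}
    - {"rot": [0,0,0],"xyz": [0.002,0.001,0.094],"grip": 255}

```text
clock: 2.87
tool_pos: [0.4088, 0.1537, 0.0838]
eef_rot: [0.988, 0.154, -0.0, 0.0]
contact_force: [1.3, -0.2, 1.2]
opening: 0.007
finger_force: 0.6
```

Call:
carry_out:
  plan:
    - {"rot": [0,0,0],"xyz": [0,0,0.002],"grip": 255}
    - {"rot": [0,0,0],"xyz": [0,0,0.004],"grip": 255}
    - {"rot": [0,0,0],"xyz": [0,0,0.006],"grip": 255}
    - {"rot": [0,0,0],"xyz": [0,0,0.006],"grip": 255}

```text
clock: 3.2
tool_pos: [0.4087, 0.1542, 0.0788]
eef_rot: [0.988, 0.155, 0.0, -0.0]
contact_force: [0.9, -0.9, 1.3]
opening: 0.004
finger_force: 0.6
```

Call:
carry_out:
  plan:
    - {"rot": [0,0,0],"xyz": [0,0,0.002],"grip": 255}
    - {"rot": [0,0,0],"xyz": [0,0,0.004],"grip": 255}
    - {"rot": [0,0,0],"xyz": [0,0,0.005],"grip": 255}
    - {"rot": [0,0,0],"xyz": [0,0,0.005],"grip": 255}

```text
clock: 3.53
tool_pos: [0.4084, 0.1545, 0.0735]
eef_rot: [0.988, 0.155, -0.0, -0.0]
contact_force: [0.8, 0.2, 1.1]
opening: 0.007
finger_force: 0.7
```

Call:
carry_out:
  plan:
    - {"rot": [0,0,0],"xyz": [0,0,0.003],"grip": 255}
    - {"rot": [0,0,0],"xyz": [0,0,0.006],"grip": 255}
    - {"rot": [0,0,0],"xyz": [0,0,0.008],"grip": 255}
    - {"rot": [0,0,0],"xyz": [0,0,0.008],"grip": 255}

```text
clock: 3.87
tool_pos: [0.4088, 0.1545, 0.0657]
eef_rot: [0.988, 0.155, 0.0, -0.0]
contact_force: [0.0, 0.3, 8.9]
opening: 0.006
finger_force: 4.3
```

Call:
carry_out:
  plan:
    - {"rot": [0,0,0],"xyz": [0,0,0.001],"grip": 255}
    - {"rot": [0,0,0],"xyz": [0,0,0.002],"grip": 255}
    - {"rot": [0,0,0],"xyz": [0,0,0.002],"grip": 255}

```text
clock: 4.12
tool_pos: [0.4089, 0.1546, 0.0646]
eef_rot: [0.988, 0.155, 0.001, -0.0]
contact_force: [-1.0, -0.0, 19.8]
opening: 0.009
finger_force: 9.5
```

Call:
carry_out:
  plan:
    - {"rot": [0,0,0],"xyz": [0,0,-0.008],"grip": 255}
    - {"rot": [0,0,0],"xyz": [0,0,-0.02],"grip": 255}
    - {"rot": [0,0,0],"xyz": [0,0,-0.034],"grip": 255}
    - {"rot": [0,0,0],"xyz": [0,0,-0.05],"grip": 255}
    - {"rot": [0,0,0],"xyz": [0,0,-0.07],"grip": 255}
    - {"rot": [0,0,0],"xyz": [0,0,-0.09],"grip": 255}
    - {"rot": [0,0,0],"xyz": [0,0,-0.11],"grip": 255}
    - {"rot": [0,0,0],"xyz": [0,0,-0.12],"grip": 255}

```text
clock: 4.78
tool_pos: [0.4083, 0.1542, 0.1852]
eef_rot: [0.988, 0.155, 0.0, -0.0]
contact_force: [-0.3, 0.2, 0.9]
opening: 0.005
finger_force: 0.0
```

Call:
carry_out:
  plan:
    - {"rot": [0,0,0.01],"xyz": [0.012,0.019,0],"grip": 140}
    - {"rot": [0,0,0.03],"xyz": [0.03,0.047,0],"grip": 140}
    - {"rot": [0,0,0.05],"xyz": [0.048,0.076,0],"grip": 140}
    - {"rot": [0,0,0.07],"xyz": [0.066,0.105,0],"grip": 140}
    - {"rot": [0,0,0.09],"xyz": [0.084,0.133,0],"grip": 140}
    - {"rot": [0,0,0.096],"xyz": [0.1,0.158,0],"grip": 140}
    - {"rot": [0,0,0.096],"xyz": [0.112,0.178,0],"grip": 140}
    - {"rot": [0,0,0.096],"xyz": [0.119,0.188,0],"grip": 140}

```text
clock: 5.45
tool_pos: [0.5806, 0.0081, 0.183]
eef_rot: [0.994, 0.105, -0.0, 0.001]
contact_force: [0.0, -0.2, 0.3]
opening: 0.45
finger_force: 0.0
```

```bash
cat >> h.py <<'E'
def yaw(s):
    x=R.from_quat(s["eef_rot"]).apply([1,0,0]); return np.degrees(np.arctan2(x[1],x[0]))
HUB=np.array([.580,.0123])
E
python3 - <<'E'
from h import *
s=r.get_state(); im=r.snapshot("wrist"); cv2.imwrite("pics/w2.png",im[:,:,::-1])
print(s["tool_pos"],yaw(s),s["opening"],shift(s,[*HUB,.087]))
E
```

```text
[0.58056097 0.0081098  0.18295572] 12.075389371583999 0.4499043864224262 [ 0.00039038 -0.00438205  0.095948  ]
```

View pics/w2.png

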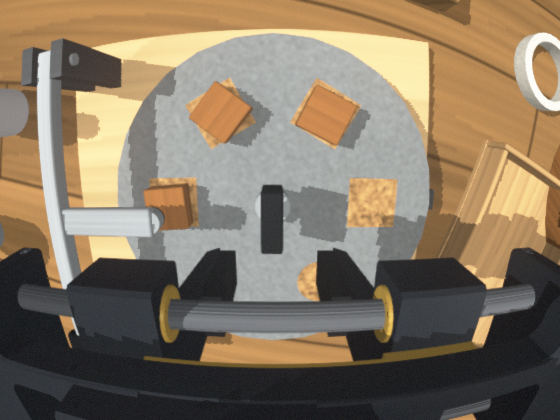

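```bash
python3 - <<'E'
from h import *
s=r.get_state()
im=cv2.imread("pics/w2.png"); S,V,H=topmask(im); m=(V<50); m[:175]=0; m[256:]=0; m[:,:240]=0; m[:,310:]=0
for c,a,q in blobs(m,100,5000): print(c,a,q,wplane(c,.112,s),wplane([[272,186],[272,252]],.112,s))
E
```

```text
[272.01492537 189.26119403] 134 ((271.7068786621094, 189.48275756835938), (19.084657669067383, 7.927473068237305), 3.3664605617523193) [[0.60543599 0.0151427  0.112     ]] [[0.60764217 0.01561787 0.112     ]
 [0.56059786 0.00574469 0.112     ]]
```

Call:
carry_out:
  plan:
    - {"rot": [0,0,0],"xyz": [0,-0.004,0.01],"grip": 140}
    - {"rot": [0,0,0],"xyz": [0,-0.004,0.024],"grip": 140}
    - {"rot": [0,0,0],"xyz": [0,-0.004,0.038],"grip": 140}
    - {"rot": [0,0,0],"xyz": [0,-0.004,0.05],"grip": 140}

```text
clock: 5.83
tool_pos: [0.5758, 0.0178, 0.1319]
eef_rot: [0.994, 0.109, -0.002, -0.001]
contact_force: [0.5, -0.2, -0.2]
opening: 0.449
finger_force: 0.0
```

Call:
carry_out:
  plan:
    - {"rot": [0,0,0],"xyz": [0,0,0.015],"grip": 140}
    - {"rot": [0,0,0],"xyz": [0,0,0.03],"grip": 140}
    - {"rot": [0,0,0],"xyz": [0,0,0.045],"grip": 140}
    - {"rot": [0,0,0],"xyz": [0,0,0.046],"grip": 140}
    - {"rot": [0,0,0],"xyz": [0,0,0.046],"grip": 140}

```text
clock: 6.25
tool_pos: [0.5761, 0.0172, 0.0865]
eef_rot: [0.994, 0.108, -0.002, -0.0]
contact_force: [-0.6, -0.8, 1.7]
opening: 0.448
finger_force: 0.0
```

Call:
carry_out:
  plan:
    - {"rot": [0,0,0],"xyz": [0.003,0.003,0],"grip": 140}
    - {"rot": [0,0,0],"xyz": [0.003,0.005,0],"grip": 140}
    - {"rot": [0,0,0],"xyz": [0.003,0.005,0],"grip": 200}
    - {"rot": [0,0,0],"xyz": [0.003,0.005,0],"grip": 255}
    - {"rot": [0,0,0],"xyz": [0.003,0.005,0],"grip": 255}
    - {"rot": [0,0,0],"xyz": [0.003,0.005,0],"grip": 255}
    - {"rot": [0,0,0],"xyz": [0.003,0.005,0],"grip": 255}
    - {"rot": [0,0,0],"xyz": [0.003,0.005,0],"grip": 255}
  squeeze: 60

```text
clock: 6.92
tool_pos: [0.5824, 0.0116, 0.088]
eef_rot: [0.994, 0.107, 0.0, -0.0]
contact_force: [-0.9, 0.5, 3.2]
opening: 0.175
finger_force: 60.0
```

Call:
carry_out:
  plan:
    - {"rot": [0,0,-0.02],"xyz": [0,0,0],"grip": 255}
    - {"rot": [0,0,-0.07],"xyz": [0,0,0],"grip": 255}
    - {"rot": [0,0,-0.14],"xyz": [0,0,0],"grip": 255}
    - {"rot": [0,0,-0.21],"xyz": [0,0,0],"grip": 255}
    - {"rot": [0,0,-0.28],"xyz": [0,0,0],"grip": 255}
    - {"rot": [0,0,-0.35],"xyz": [0,0,0],"grip": 255}
    - {"rot": [0,0,-0.42],"xyz": [0,0,0],"grip": 255}
    - {"rot": [0,0,-0.49],"xyz": [0,0,0],"grip": 255}

```text
clock: 7.58
tool_pos: [0.5819, 0.0126, 0.088]
eef_rot: [0.938, 0.346, 0.0, -0.001]
contact_force: [-2.0, 3.0, 4.3]
opening: 0.179
finger_force: 60.8
```

Call:
carry_out:
  plan:
    - {"rot": [0,0,-0.07],"xyz": [0,0,0],"grip": 255}
    - {"rot": [0,0,-0.15],"xyz": [0,0,0],"grip": 255}
    - {"rot": [0,0,-0.23],"xyz": [0,0,0],"grip": 255}
    - {"rot": [0,0,-0.31],"xyz": [0,0,0],"grip": 255}
    - {"rot": [0,0,-0.39],"xyz": [0,0,0],"grip": 255}
    - {"rot": [0,0,-0.47],"xyz": [0,0,0],"grip": 255}
    - {"rot": [0,0,-0.53],"xyz": [0,0,0],"grip": 255}
    - {"rot": [0,0,-0.557],"xyz": [0,0,0],"grip": 255}

```text
clock: 8.25
tool_pos: [0.5808, 0.0134, 0.088]
eef_rot: [0.806, 0.592, -0.0, -0.002]
contact_force: [-4.6, 3.4, 6.8]
opening: 0.176
finger_force: 60.0
```

```bash
cat >> h.py <<'E'
def pads(tag):
    im=r.snapshot("top")[:,:,::-1].copy(); cv2.imwrite(f"pics/t{tag}.png",im); S,V,H=topmask(im)
    d=np.zeros(S.shape,np.uint8); cv2.circle(d,(307,246),56,1,-1)
    for c,a,m in blobs((S>70)&(d>0),40,900):
        P=onplane("top",c,.06)[0]; e=P[:2]-HUB; q=im[int(c[1]),int(c[0])]
        print(np.round(c,1),a,"r %.4f stand ang %.1f"%(np.hypot(*e),np.degrees(np.arctan2(e[1],e[0]))-12.3),"SV",S[int(c[1]),int(c[0])],V[int(c[1]),int(c[0])])
E
python3 - <<'E'
from h import *
s=r.get_state(); print(s["tool_pos"],yaw(s),s["moment"],s["q"].round(2)); pads(1)
E
```

```text
[0.58083315 0.01336802 0.08804506] 72.57827848549738 [ 0.69823184  0.87745055 -0.17965473] [ 0.12  0.87 -0.38  1.81  0.54  0.57 -0.91]
[334.9 227.7] 557 r 0.0845 stand ang -72.3 SV 66 73
[282.4 217.5] 286 r 0.0905 stand ang 30.1 SV 131 132
[273.6 251.9] 164 r 0.0854 stand ang 92.0 SV 8 124
[327.3 255.5] 174 r 0.0606 stand ang -130.7 SV 64 76
[353.8 269.5] 61 r 0.1362 stand ang -130.2 SV 74 69
[294.3 281.2] 193 r 0.0989 stand ang 150.0 SV 124 134
```

Call:
carry_out:
  plan:
    - {"rot": [0,0,0],"xyz": [0,0,0],"grip": 200}
    - {"rot": [0,0,0],"xyz": [0,0,0],"grip": 140}
    - {"rot": [0,0,0],"xyz": [0,0,0],"grip": 140}
    - {"rot": [0,0,0],"xyz": [0,0,-0.01],"grip": 140}
    - {"rot": [0,0,0],"xyz": [0,0,-0.03],"grip": 140}
    - {"rot": [0,0,0],"xyz": [0,0,-0.05],"grip": 140}
    - {"rot": [0,0,0],"xyz": [0,0,-0.075],"grip": 140}
    - {"rot": [0,0,0],"xyz": [0,0,-0.09],"grip": 140}

```text
clock: 8.97
tool_pos: [0.5834, 0.0113, 0.1805]
eef_rot: [0.808, 0.59, 0.001, 0.001]
contact_force: [0.1, -0.0, 0.1]
opening: 0.451
finger_force: 0.0
```

Call:
carry_out:
  plan:
    - {"rot": [0,0,0],"xyz": [0.008,-0.02,0],"grip": 255}
    - {"rot": [0,0,0],"xyz": [0.02,-0.05,0],"grip": 255}
    - {"rot": [0,0,0],"xyz": [0.033,-0.082,0],"grip": 255}
    - {"rot": [0,0,0],"xyz": [0.046,-0.114,0],"grip": 255}
    - {"rot": [0,0,0],"xyz": [0.059,-0.146,0],"grip": 255}
    - {"rot": [0,0,0],"xyz": [0.071,-0.176,0],"grip": 255}
    - {"rot": [0,0,0],"xyz": [0.08,-0.197,0],"grip": 255}
    - {"rot": [0,0,0],"xyz": [0.084,-0.207,0],"grip": 255}

```text
clock: 9.63
tool_pos: [0.4084, 0.1566, 0.1785]
eef_rot: [0.806, 0.592, 0.0, -0.0]
contact_force: [-0.0, 0.2, 0.1]
opening: 0.002
finger_force: 0.0
```

```bash
python3 - <<'E'
from h import *
s=r.get_state(); print(s["tool_pos"],yaw(s),shift(s,[.4085,.1555,.118]),s["opening"]); pads(2)
E
```

```text
[0.40840137 0.15656679 0.17854192] 72.56756594793394 [-0.00103533  0.00043088  0.06054101] 0.0024370063908361727
[316.6 210.3] 275 r 0.0906 stand ang -29.3 SV 104 142
[282.2 217.6] 285 r 0.0908 stand ang 30.4 SV 131 128
[340.8 236.6] 198 r 0.0903 stand ang -89.7 SV 106 142
[273.6 252.2] 166 r 0.0856 stand ang 92.5 SV 7 112
[295.3 278.5] 296 r 0.0917 stand ang 150.1 SV 132 126
```

Call:
carry_out:
  plan:
    - {"rot": [0,0,0],"xyz": [0,0,0.025],"grip": 255}
    - {"rot": [0,0,0],"xyz": [0,0,0.05],"grip": 255}
    - {"rot": [0,0,0],"xyz": [0,0,0.062],"grip": 255}
    - {"rot": [0,0,0],"xyz": [0,0,0.072],"grip": 255}
    - {"rot": [0,0,0],"xyz": [0,0,0.082],"grip": 255}
    - {"rot": [0,0,0],"xyz": [0,0,0.09],"grip": 255}
    - {"rot": [0,0,0],"xyz": [0,0,0.096],"grip": 255}
    - {"rot": [0,0,0],"xyz": [0,0,0.096],"grip": 255}

```text
clock: 10.35
tool_pos: [0.4116, 0.154, 0.0812]
eef_rot: [0.808, 0.59, 0.0, 0.0]
contact_force: [0.6, 0.7, 1.8]
opening: 0.005
finger_force: 0.6
```

Call:
carry_out:
  plan:
    - {"rot": [0,0,0],"xyz": [0,0,0.003],"grip": 255}
    - {"rot": [0,0,0],"xyz": [0,0,0.005],"grip": 255}
    - {"rot": [0,0,0],"xyz": [0,0,0.006],"grip": 255}
    - {"rot": [0,0,0],"xyz": [0,0,0.006],"grip": 255}

```text
clock: 10.68
tool_pos: [0.4109, 0.1543, 0.0758]
eef_rot: [0.808, 0.59, 0.0, 0.0]
contact_force: [-0.3, 0.7, 1.6]
opening: 0.004
finger_force: 0.7
```

Call:
carry_out:
  plan:
    - {"rot": [0,0,0],"xyz": [0,0,0.003],"grip": 255}
    - {"rot": [0,0,0],"xyz": [0,0,0.006],"grip": 255}
    - {"rot": [0,0,0],"xyz": [0,0,0.008],"grip": 255}
    - {"rot": [0,0,0],"xyz": [0,0,0.009],"grip": 255}
    - {"rot": [0,0,0],"xyz": [0,0,0.009],"grip": 255}

```text
clock: 11.1
tool_pos: [0.411, 0.1544, 0.0667]
eef_rot: [0.807, 0.59, 0.0, 0.0]
contact_force: [1.4, -0.2, 7.7]
opening: 0.008
finger_force: 3.3
```

Call:
carry_out:
  plan:
    - {"rot": [0,0,0],"xyz": [0,0,0.001],"grip": 255}
    - {"rot": [0,0,0],"xyz": [0,0,0.003],"grip": 255}
    - {"rot": [0,0,0],"xyz": [0,0,0.003],"grip": 255}

```text
clock: 11.35
tool_pos: [0.4114, 0.1545, 0.0649]
eef_rot: [0.807, 0.59, 0.001, 0.001]
contact_force: [-1.7, -0.2, 22.1]
opening: 0.008
finger_force: 11.4
```

Call:
carry_out:
  plan:
    - {"rot": [0,0,0],"xyz": [0,0,-0.008],"grip": 255}
    - {"rot": [0,0,0],"xyz": [0,0,-0.02],"grip": 255}
    - {"rot": [0,0,0],"xyz": [0,0,-0.034],"grip": 255}
    - {"rot": [0,0,0],"xyz": [0,0,-0.05],"grip": 255}
    - {"rot": [0,0,0],"xyz": [0,0,-0.07],"grip": 255}
    - {"rot": [0,0,0],"xyz": [0,0,-0.09],"grip": 255}
    - {"rot": [0,0,0],"xyz": [0,0,-0.106],"grip": 255}
    - {"rot": [0,0,0],"xyz": [0,0,-0.115],"grip": 255}

```text
clock: 12.02
tool_pos: [0.4105, 0.1543, 0.1799]
eef_rot: [0.807, 0.59, 0.0, 0.0]
contact_force: [0.5, -0.3, -0.5]
opening: 0.003
finger_force: 0.0
```

Call:
carry_out:
  plan:
    - {"rot": [0,0,0],"xyz": [-0.008,0.02,0],"grip": 140}
    - {"rot": [0,0,0],"xyz": [-0.02,0.05,0],"grip": 140}
    - {"rot": [0,0,0],"xyz": [-0.033,0.082,0],"grip": 140}
    - {"rot": [0,0,0],"xyz": [-0.046,0.114,0],"grip": 140}
    - {"rot": [0,0,0],"xyz": [-0.059,0.146,0],"grip": 140}
    - {"rot": [0,0,0],"xyz": [-0.071,0.176,0],"grip": 140}
    - {"rot": [0,0,0],"xyz": [-0.081,0.198,0],"grip": 140}
    - {"rot": [0,0,0],"xyz": [-0.084,0.205,0],"grip": 140}

```text
clock: 12.68
tool_pos: [0.5823, 0.0076, 0.1777]
eef_rot: [0.809, 0.587, -0.001, 0.001]
contact_force: [0.1, -0.7, -0.8]
opening: 0.449
finger_force: 0.0
```

Call:
carry_out:
  plan:
    - {"rot": [0,0,0],"xyz": [0,0,0.01],"grip": 140}
    - {"rot": [0,0,0],"xyz": [0,0,0.03],"grip": 140}
    - {"rot": [0,0,0],"xyz": [0,0,0.045],"grip": 140}
    - {"rot": [0,0,0],"xyz": [0,0,0.05],"grip": 140}
    - {"rot": [0,0,0],"xyz": [0,0,0.05],"grip": 140}

```text
clock: 13.1
tool_pos: [0.5777, 0.0136, 0.127]
eef_rot: [0.807, 0.591, -0.002, -0.002]
contact_force: [0.1, -0.3, 0.7]
opening: 0.45
finger_force: 0.0
```

```bash
python3 - <<'E'
from h import *
s=r.get_state(); print(s["tool_pos"],yaw(s),shift(s,[.581,.0123,.088]),s["opening"]); pads(3)
E
```

```text
[0.57770609 0.0135861  0.12697239] 72.47622006804134 [-0.00018253  0.00371664  0.03895516] 0.449515745447744
[332.3 212.6] 133 r 0.1050 stand ang -51.8 SV 71 75
[282.3 217.7] 289 r 0.0904 stand ang 30.3 SV 127 133
[331.4 238.3] 334 r 0.0659 stand ang -89.3 SV 63 85
[351.8 233.1] 146 r 0.1198 stand ang -88.4 SV 71 68
[273.7 252.2] 161 r 0.0852 stand ang 92.5 SV 2 116
[323.7 256.6] 72 r 0.0544 stand ang -137.9 SV 70 66
[341.2 264. ] 112 r 0.1017 stand ang -131.8 SV 70 77
[294.3 281.5] 184 r 0.0996 stand ang 150.0 SV 129 134
```

Call:
carry_out:
  plan:
    - {"rot": [0,0,0],"xyz": [0,0.003,0.015],"grip": 140}
    - {"rot": [0,0,0],"xyz": [0,0.003,0.03],"grip": 140}
    - {"rot": [0,0,0],"xyz": [0,0.003,0.039],"grip": 140}
    - {"rot": [0,0,0],"xyz": [0,0.003,0.039],"grip": 200}
    - {"rot": [0,0,0],"xyz": [0,0.003,0.039],"grip": 255}
    - {"rot": [0,0,0],"xyz": [0,0.003,0.039],"grip": 255}
    - {"rot": [0,0,0],"xyz": [0,0.003,0.039],"grip": 255}
    - {"rot": [0,0,0],"xyz": [0,0.003,0.039],"grip": 255}
  squeeze: 60

```text
clock: 13.82
tool_pos: [0.5805, 0.0123, 0.0901]
eef_rot: [0.807, 0.59, -0.002, -0.002]
contact_force: [-6.7, 2.4, 1.9]
opening: 0.176
finger_force: 60.0
```

Call:
carry_out:
  plan:
    - {"rot": [0,0,-0.02],"xyz": [0,0,0],"grip": 255}
    - {"rot": [0,0,-0.07],"xyz": [0,0,0],"grip": 255}
    - {"rot": [0,0,-0.14],"xyz": [0,0,0],"grip": 255}
    - {"rot": [0,0,-0.21],"xyz": [0,0,0],"grip": 255}
    - {"rot": [0,0,-0.28],"xyz": [0,0,0],"grip": 255}
    - {"rot": [0,0,-0.35],"xyz": [0,0,0],"grip": 255}
    - {"rot": [0,0,-0.42],"xyz": [0,0,0],"grip": 255}
    - {"rot": [0,0,-0.49],"xyz": [0,0,0],"grip": 255}

```text
clock: 14.48
tool_pos: [0.58, 0.0133, 0.0901]
eef_rot: [0.639, 0.769, -0.001, -0.003]
contact_force: [-7.9, 5.1, 2.7]
opening: 0.189
finger_force: 60.1
```

Call:
carry_out:
  plan:
    - {"rot": [0,0,-0.07],"xyz": [0,0,0],"grip": 255}
    - {"rot": [0,0,-0.15],"xyz": [0,0,0],"grip": 255}
    - {"rot": [0,0,-0.23],"xyz": [0,0,0],"grip": 255}
    - {"rot": [0,0,-0.31],"xyz": [0,0,0],"grip": 255}
    - {"rot": [0,0,-0.39],"xyz": [0,0,0],"grip": 255}
    - {"rot": [0,0,-0.47],"xyz": [0,0,0],"grip": 255}
    - {"rot": [0,0,-0.53],"xyz": [0,0,0],"grip": 255}
    - {"rot": [0,0,-0.557],"xyz": [0,0,0],"grip": 255}

```text
clock: 15.15
tool_pos: [0.5793, 0.0121, 0.0901]
eef_rot: [0.403, 0.915, -0.001, -0.003]
contact_force: [-10.5, 2.0, 5.7]
opening: 0.174
finger_force: 59.9
```

Call:
carry_out:
  plan:
    - {"rot": [0,0,0],"xyz": [0,0,0],"grip": 200}
    - {"rot": [0,0,0],"xyz": [0,0,0],"grip": 140}
    - {"rot": [0,0,0],"xyz": [0,0,0],"grip": 140}
    - {"rot": [0,0,0],"xyz": [0,0,-0.01],"grip": 140}
    - {"rot": [0,0,0],"xyz": [0,0,-0.03],"grip": 140}
    - {"rot": [0,0,0],"xyz": [0,0,-0.05],"grip": 140}
    - {"rot": [0,0,0],"xyz": [0,0,-0.075],"grip": 140}
    - {"rot": [0,0,0],"xyz": [0,0,-0.09],"grip": 140}

```text
clock: 15.82
tool_pos: [0.5847, 0.0115, 0.183]
eef_rot: [0.405, 0.914, 0.001, 0.002]
contact_force: [0.2, 0.8, -0.8]
opening: 0.453
finger_force: 0.0
```

Call:
carry_out:
  plan:
    - {"rot": [0,0,0],"xyz": [0.02,-0.003,0],"grip": 255}
    - {"rot": [0,0,0],"xyz": [0.055,-0.007,0],"grip": 255}
    - {"rot": [0,0,0],"xyz": [0.09,-0.012,0],"grip": 255}
    - {"rot": [0,0,0],"xyz": [0.125,-0.016,0],"grip": 255}
    - {"rot": [0,0,0],"xyz": [0.16,-0.021,0],"grip": 255}
    - {"rot": [0,0,0],"xyz": [0.195,-0.026,0],"grip": 255}
    - {"rot": [0,0,0],"xyz": [0.22,-0.029,0],"grip": 255}
    - {"rot": [0,0,0],"xyz": [0.22,-0.029,0],"grip": 255}

```text
clock: 16.48
tool_pos: [0.4107, 0.1586, 0.1813]
eef_rot: [0.4, 0.916, 0.001, -0.0]
contact_force: [0.1, 0.0, -0.4]
opening: 0.002
finger_force: 0.0
```

```bash
python3 - <<'E'
from h import *
s=r.get_state(); print(s["tool_pos"],yaw(s),shift(s,[.4095,.155,.118]),s["opening"],s["q"].round(2)); pads(4)
E
```

```text
[0.41068474 0.15861029 0.18129561] 132.79776650204028 [-0.00193719 -0.0034783   0.06328445] 0.0017760027437373647 [-0.01  0.64 -0.73  2.15  0.75  0.62 -0.53]
[316.8 210.4] 197 r 0.0906 stand ang -29.6 SV 107 146
[282.2 217.4] 281 r 0.0913 stand ang 30.2 SV 100 145
[273.6 252.4] 154 r 0.0856 stand ang 92.8 SV 4 116
[330.5 271.1] 312 r 0.0917 stand ang -150.3 SV 132 126
[294.8 278.1] 302 r 0.0912 stand ang 149.2 SV 127 129
```

Call:
carry_out:
  plan:
    - {"rot": [0,0,0],"xyz": [-0.002,-0.002,0.025],"grip": 255}
    - {"rot": [0,0,0],"xyz": [-0.002,-0.003,0.05],"grip": 255}
    - {"rot": [0,0,0],"xyz": [-0.002,-0.003,0.064],"grip": 255}
    - {"rot": [0,0,0],"xyz": [-0.002,-0.003,0.074],"grip": 255}
    - {"rot": [0,0,0],"xyz": [-0.002,-0.003,0.084],"grip": 255}
    - {"rot": [0,0,0],"xyz": [-0.002,-0.003,0.092],"grip": 255}
    - {"rot": [0,0,0],"xyz": [-0.002,-0.003,0.099],"grip": 255}
    - {"rot": [0,0,0],"xyz": [-0.002,-0.003,0.099],"grip": 255}

```text
clock: 17.2
tool_pos: [0.4148, 0.1501, 0.0801]
eef_rot: [0.405, 0.914, -0.0, 0.001]
contact_force: [0.2, -0.2, 1.1]
opening: 0.009
finger_force: 0.6
```

Call:
carry_out:
  plan:
    - {"rot": [0,0,0],"xyz": [0,0,0.002],"grip": 255}
    - {"rot": [0,0,0],"xyz": [0,0,0.004],"grip": 255}
    - {"rot": [0,0,0],"xyz": [0,0,0.005],"grip": 255}
    - {"rot": [0,0,0],"xyz": [0,0,0.005],"grip": 255}

```text
clock: 17.53
tool_pos: [0.4134, 0.1507, 0.0759]
eef_rot: [0.405, 0.914, 0.0, 0.0]
contact_force: [1.1, 0.1, 1.5]
opening: 0.001
finger_force: 0.7
```

Call:
carry_out:
  plan:
    - {"rot": [0,0,0],"xyz": [0,0,0.002],"grip": 255}
    - {"rot": [0,0,0],"xyz": [0,0,0.004],"grip": 255}
    - {"rot": [0,0,0],"xyz": [0,0,0.005],"grip": 255}
    - {"rot": [0,0,0],"xyz": [0,0,0.005],"grip": 255}

```text
clock: 17.87
tool_pos: [0.4129, 0.1509, 0.0705]
eef_rot: [0.404, 0.915, -0.0, -0.0]
contact_force: [0.4, 0.5, 2.1]
opening: 0.002
finger_force: 0.7
```

Call:
carry_out:
  plan:
    - {"rot": [0,0,0],"xyz": [0,0,0.002],"grip": 255}
    - {"rot": [0,0,0],"xyz": [0,0,0.004],"grip": 255}
    - {"rot": [0,0,0],"xyz": [0,0,0.005],"grip": 255}
    - {"rot": [0,0,0],"xyz": [0,0,0.005],"grip": 255}

```text
clock: 18.2
tool_pos: [0.4134, 0.1511, 0.0662]
eef_rot: [0.404, 0.915, 0.0, 0.001]
contact_force: [0.2, -1.2, 14.2]
opening: 0.006
finger_force: 6.3
```

Call:
carry_out:
  plan:
    - {"rot": [0,0,0],"xyz": [0,0,0.002],"grip": 255}
    - {"rot": [0,0,0],"xyz": [0,0,0.002],"grip": 255}
    - {"rot": [0,0,0],"xyz": [0,0,-0.01],"grip": 255}
    - {"rot": [0,0,0],"xyz": [0,0,-0.03],"grip": 255}
    - {"rot": [0,0,0],"xyz": [0,0,-0.055],"grip": 255}
    - {"rot": [0,0,0],"xyz": [0,0,-0.08],"grip": 255}
    - {"rot": [0,0,0],"xyz": [0,0,-0.105],"grip": 255}
    - {"rot": [0,0,0],"xyz": [0,0,-0.115],"grip": 255}

```text
clock: 18.87
tool_pos: [0.4131, 0.1512, 0.1828]
eef_rot: [0.404, 0.915, 0.001, 0.001]
contact_force: [0.8, -0.4, 0.2]
opening: 0.003
finger_force: 0.0
```

Call:
carry_out:
  plan:
    - {"rot": [0,0,0],"xyz": [-0.02,0.003,0],"grip": 140}
    - {"rot": [0,0,0],"xyz": [-0.055,0.007,0],"grip": 140}
    - {"rot": [0,0,0],"xyz": [-0.09,0.012,0],"grip": 140}
    - {"rot": [0,0,0],"xyz": [-0.125,0.017,0],"grip": 140}
    - {"rot": [0,0,0],"xyz": [-0.16,0.022,0],"grip": 140}
    - {"rot": [0,0,0],"xyz": [-0.19,0.026,0],"grip": 140}
    - {"rot": [0,0,0],"xyz": [-0.21,0.028,0],"grip": 140}
    - {"rot": [0,0,0],"xyz": [-0.215,0.029,0],"grip": 140}

```text
clock: 19.53
tool_pos: [0.5809, 0.0071, 0.1794]
eef_rot: [0.407, 0.913, -0.001, 0.0]
contact_force: [-0.1, -0.2, 0.6]
opening: 0.452
finger_force: 0.0
```

Call:
carry_out:
  plan:
    - {"rot": [0,0,0],"xyz": [0,0,0.01],"grip": 140}
    - {"rot": [0,0,0],"xyz": [0,0,0.03],"grip": 140}
    - {"rot": [0,0,0],"xyz": [0,0,0.045],"grip": 140}
    - {"rot": [0,0,0],"xyz": [0,0,0.05],"grip": 140}
    - {"rot": [0,0,0],"xyz": [0,0,0.05],"grip": 140}

```text
clock: 19.95
tool_pos: [0.5766, 0.0126, 0.1291]
eef_rot: [0.403, 0.915, -0.001, -0.002]
contact_force: [-0.0, -0.5, -0.2]
opening: 0.453
finger_force: 0.0
```

```bash
python3 - <<'E'
from h import *
s=r.get_state(); print(s["tool_pos"],yaw(s),shift(s,[.581,.0123,.088]),s["opening"],s["q"].round(2)); pads(5)
E
```

```text
[0.57661121 0.01257448 0.12908013] 132.46953047509407 [-0.00328403  0.00318398  0.04106083] 0.45259370992412856 [ 0.3   0.87 -0.71  1.79  0.77  0.79 -0.07]
[277.1 212.4] 40 r 0.1093 stand ang 30.7 SV 91 126
[305.7 222.5] 47 r 0.0547 stand ang -10.7 SV 68 82
[354.7 235.8] 44 r 0.1257 stand ang -92.2 SV 72 78
[273.7 252.3] 152 r 0.0853 stand ang 92.7 SV 2 113
[344.4 259.7] 200 r 0.1043 stand ang -124.3 SV 71 75
[294.9 278.1] 299 r 0.0909 stand ang 149.3 SV 132 133
[334.5 276.2] 67 r 0.1078 stand ang -150.9 SV 102 90
```

Call:
carry_out:
  plan:
    - {"rot": [0,0,0],"xyz": [-0.003,0.003,0.015],"grip": 140}
    - {"rot": [0,0,0],"xyz": [-0.003,0.003,0.03],"grip": 140}
    - {"rot": [0,0,0],"xyz": [-0.003,0.003,0.04],"grip": 140}
    - {"rot": [0,0,0],"xyz": [-0.003,0.003,0.04],"grip": 200}
    - {"rot": [0,0,0],"xyz": [-0.003,0.003,0.04],"grip": 255}
    - {"rot": [0,0,0],"xyz": [-0.003,0.003,0.04],"grip": 255}
    - {"rot": [0,0,0],"xyz": [-0.003,0.003,0.04],"grip": 255}
    - {"rot": [0,0,0],"xyz": [-0.003,0.003,0.04],"grip": 255}
  squeeze: 60

```text
clock: 20.67
tool_pos: [0.5816, 0.0095, 0.0911]
eef_rot: [0.405, 0.914, -0.002, -0.001]
contact_force: [-4.0, -2.4, 2.5]
opening: 0.177
finger_force: 60.0
```

Call:
carry_out:
  plan:
    - {"rot": [0,0,-0.02],"xyz": [0,0,0],"grip": 255}
    - {"rot": [0,0,-0.07],"xyz": [0,0,0],"grip": 255}
    - {"rot": [0,0,-0.14],"xyz": [0,0,0],"grip": 255}
    - {"rot": [0,0,-0.21],"xyz": [0,0,0],"grip": 255}
    - {"rot": [0,0,-0.28],"xyz": [0,0,0],"grip": 255}
    - {"rot": [0,0,-0.35],"xyz": [0,0,0],"grip": 255}
    - {"rot": [0,0,-0.42],"xyz": [0,0,0],"grip": 255}
    - {"rot": [0,0,-0.49],"xyz": [0,0,0],"grip": 255}

```text
clock: 21.33
tool_pos: [0.5822, 0.0103, 0.0911]
eef_rot: [0.171, 0.985, -0.001, -0.001]
contact_force: [-4.1, 0.6, 0.9]
opening: 0.179
finger_force: 60.5
```

Call:
carry_out:
  plan:
    - {"rot": [0,0,-0.07],"xyz": [0,0,0],"grip": 255}
    - {"rot": [0,0,-0.15],"xyz": [0,0,0],"grip": 255}
    - {"rot": [0,0,-0.23],"xyz": [0,0,0],"grip": 255}
    - {"rot": [0,0,-0.31],"xyz": [0,0,0],"grip": 255}
    - {"rot": [0,0,-0.39],"xyz": [0,0,0],"grip": 255}
    - {"rot": [0,0,-0.47],"xyz": [0,0,0],"grip": 255}
    - {"rot": [0,0,-0.53],"xyz": [0,0,0],"grip": 255}
    - {"rot": [0,0,-0.557],"xyz": [0,0,0],"grip": 255}

```text
clock: 22.0
tool_pos: [0.5823, 0.0117, 0.0911]
eef_rot: [-0.108, 0.994, 0.001, -0.001]
contact_force: [-4.9, 1.2, 1.5]
opening: 0.178
finger_force: 60.0
```

```bash
python3 - <<'E'
from h import *
s=r.get_state(); print(s["tool_pos"],yaw(s),s["moment"],s["q"].round(2)); pads(6)
E
```

```text
[0.58230578 0.01166844 0.09107365] -167.5619153783954 [ 0.11488631  0.67499881 -0.17697829] [ 0.38  1.   -0.9   1.79  1.01  0.89  0.79]
[317.5 209.2] 66 r 0.0940 stand ang -30.2 SV 78 82
[282.  217.4] 195 r 0.0914 stand ang 30.4 SV 100 148
[341.3 226.2] 56 r 0.1010 stand ang -75.0 SV 70 84
[352.1 224.3] 65 r 0.1282 stand ang -78.7 SV 63 77
[347.8 253.9] 179 r 0.1082 stand ang -115.3 SV 67 80
[329.9 268.9] 349 r 0.0866 stand ang -148.7 SV 129 128
[268.6 257.8] 44 r 0.1019 stand ang 98.4 SV 98 104
[295.1 278.1] 304 r 0.0909 stand ang 149.7 SV 128 132
```

Call:
carry_out:
  plan:
    - {"rot": [0,0,-0.02],"xyz": [0,0,0],"grip": 255}
    - {"rot": [0,0,-0.07],"xyz": [0,0,0],"grip": 255}
    - {"rot": [0,0,-0.14],"xyz": [0,0,0],"grip": 255}
    - {"rot": [0,0,-0.21],"xyz": [0,0,0],"grip": 255}
    - {"rot": [0,0,-0.28],"xyz": [0,0,0],"grip": 255}
    - {"rot": [0,0,-0.35],"xyz": [0,0,0],"grip": 255}
    - {"rot": [0,0,-0.42],"xyz": [0,0,0],"grip": 255}
    - {"rot": [0,0,-0.49],"xyz": [0,0,0],"grip": 255}

```text
clock: 22.72
tool_pos: [0.5818, 0.0126, 0.0911]
eef_rot: [-0.345, 0.939, 0.002, -0.001]
contact_force: [-6.7, 2.9, 1.3]
opening: 0.177
finger_force: 61.0
```

Call:
carry_out:
  plan:
    - {"rot": [0,0,-0.07],"xyz": [0,0,0],"grip": 255}
    - {"rot": [0,0,-0.15],"xyz": [0,0,0],"grip": 255}
    - {"rot": [0,0,-0.23],"xyz": [0,0,0],"grip": 255}
    - {"rot": [0,0,-0.31],"xyz": [0,0,0],"grip": 255}
    - {"rot": [0,0,-0.39],"xyz": [0,0,0],"grip": 255}
    - {"rot": [0,0,-0.47],"xyz": [0,0,0],"grip": 255}
    - {"rot": [0,0,-0.53],"xyz": [0,0,0],"grip": 255}
    - {"rot": [0,0,-0.557],"xyz": [0,0,0],"grip": 255}

```text
clock: 23.38
tool_pos: [0.5807, 0.0133, 0.0911]
eef_rot: [-0.591, 0.806, 0.002, -0.001]
contact_force: [-9.5, 3.7, 2.7]
opening: 0.179
finger_force: 60.1
```

Call:
carry_out:
  plan:
    - {"rot": [0,0,0],"xyz": [0,0,0],"grip": 255}
    - {"rot": [0,0,0],"xyz": [0,0,0],"grip": 200}
    - {"rot": [0,0,0],"xyz": [0,0,0],"grip": 140}
    - {"rot": [0,0,0],"xyz": [0,0,0],"grip": 140}
    - {"rot": [0,0,0],"xyz": [0,0,-0.02],"grip": 140}
    - {"rot": [0,0,0],"xyz": [0,0,-0.05],"grip": 140}
    - {"rot": [0,0,0],"xyz": [0,0,-0.08],"grip": 140}
    - {"rot": [0,0,0],"xyz": [0,0,-0.11],"grip": 140}

```text
clock: 24.05
tool_pos: [0.584, 0.0106, 0.2022]
eef_rot: [-0.589, 0.808, -0.0, 0.0]
contact_force: [0.4, -0.3, -0.1]
opening: 0.452
finger_force: 0.0
```

Call:
carry_out:
  plan:
    - {"rot": [0,0,0.1],"xyz": [0,0,-0.02],"grip": 100}
    - {"rot": [0,0,0.2],"xyz": [0,0,-0.04],"grip": 100}
    - {"rot": [0,0,0.3],"xyz": [0,0,-0.06],"grip": 100}
    - {"rot": [0,0,0.4],"xyz": [0,0,-0.07],"grip": 100}
    - {"rot": [0,0,0.5],"xyz": [0,0,-0.07],"grip": 100}
    - {"rot": [0,0,0.6],"xyz": [0,0,-0.07],"grip": 100}
    - {"rot": [0,0,0.7],"xyz": [0,0,-0.07],"grip": 100}
    - {"rot": [0,0,0.8],"xyz": [0,0,-0.07],"grip": 100}

```text
clock: 24.72
tool_pos: [0.5842, 0.0105, 0.2714]
eef_rot: [-0.225, 0.974, -0.001, 0.001]
contact_force: [-0.9, 0.8, -0.3]
opening: 0.605
finger_force: 0.0
```

```bash
python3 - <<'E'
from h import *
s=r.get_state(); im=r.snapshot("wrist"); cv2.imwrite("pics/w3.png",im[:,:,::-1])
print(s["tool_pos"],yaw(s),s["moment"],s["q"].round(2)); pads(7)
E
```

```text
[0.58422857 0.01052297 0.27136653] -153.9444081997549 [ 0.04802425 -0.11793197  0.02331076] [ 0.46  0.78 -1.06  1.63  0.73  1.17  1.25]
[322.9 200.6] 59 r 0.1198 stand ang -33.2 SV 81 82
[313.4 207.1] 61 r 0.0966 stand ang -23.2 SV 72 78
[303.8 243.5] 62 r 0.0064 stand ang 68.7 SV 95 107
[345.9 252.9] 167 r 0.1031 stand ang -114.5 SV 53 82
[273.2 255.4] 67 r 0.0888 stand ang 97.4 SV 96 101
[330.6 270.6] 295 r 0.0909 stand ang -149.6 SV 133 128
[295.2 278.5] 292 r 0.0917 stand ang 150.1 SV 101 147
```

View pics/w3.png

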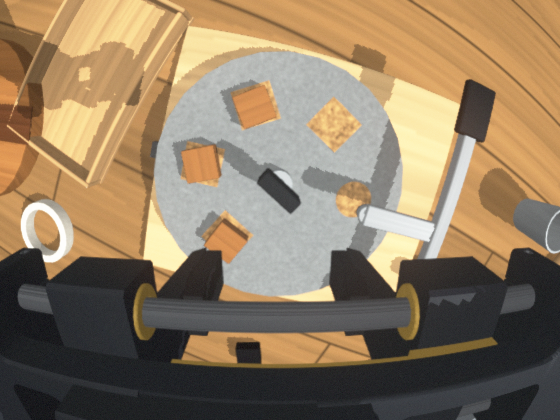

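```bash
cat >> h.py <<'E'
def wblanks(fn,s,z=.065):
    im=cv2.imread(fn); hsv=cv2.cvtColor(im,cv2.COLOR_BGR2HSV).astype(int)
    m=((hsv[...,0]<14)&(hsv[...,1]>140)&(hsv[...,2]>90)).astype(np.uint8); m=cv2.morphologyEx(m,cv2.MORPH_OPEN,np.ones((5,5)))
    for c,a,q in blobs(m,500,3500):
        P=wplane(cv2.boxPoints(q),z,s)[:,:2]; C=wplane(q[0],z,s)[0]; e=P[1]-P[0]; e2=P[2]-P[1]; d=C[:2]-HUB
        print(np.round(q[0],1),a,"C",C.round(4),"sides mm",(np.hypot(*e)*1e3).round(1),(np.hypot(*e2)*1e3).round(1),"edge yaw mod90 %.1f"%(np.degrees(np.arctan2(e[1],e[0]))%90),"r %.3f ang %.1f"%(np.hypot(*d),np.degrees(np.arctan2(d[1],d[0]))-12.3))
E
python3 - <<'E'
from h import *
s=r.get_state(); print(yaw(s)); wblanks("pics/w3.png",s)
E
```

```text
-153.6674038853451
[ 15.5 123. ] 927 C [ 0.6542 -0.3518  0.065 ] sides mm 67.6 51.0 edge yaw mod90 17.4 r 0.372 ang -90.8
```

```bash
python3 - <<'E'
import cv2
im=cv2.imread("pics/w3.png"); h=cv2.cvtColor(im,cv2.COLOR_BGR2HSV)
for p in[(255,106),(201,163),(222,232),(245,105),(230,246),(334,125),(212,182),(352,198),(280,130)]: print(p,h[p[1],p[0]])
E
```

```text
(255, 106) [ 14 154 209]
(201, 163) [ 14 153 207]
(222, 232) [ 14 151 218]
(245, 105) [ 14 154 219]
(230, 246) [ 13 152 208]
(334, 125) [ 17 121 233]
(212, 182) [ 17 121 226]
(352, 198) [ 16 122 174]
(280, 130) [ 80   4 181]
```

```bash
sed -i 's/\[...,0\]<14)&(hsv\[...,1\]>140)/[...,0]<16)\&(hsv[...,1]>137)/' h.py; python3 - <<'E'
from h import *
s=r.get_state(); print(yaw(s)); wblanks("pics/w3.png",s)
E
```

```text
-153.6674038853451
[253.9 106.5] 1180 C [ 0.515 -0.05   0.065] sides mm 37.3 37.6 edge yaw mod90 46.3 r 0.090 ang -148.5
[200.3 163.8] 1103 C [ 0.5968 -0.0767  0.065 ] sides mm 38.9 37.5 edge yaw mod90 35.0 r 0.091 ang -91.6
[224.9 241.8] 855 C [ 0.668  -0.0144  0.065 ] sides mm 37.0 37.0 edge yaw mod90 78.3 r 0.092 ang -29.2
```

Call:
carry_out:
  plan:
    - {"rot": [0,0,-0.05],"xyz": [0.012,-0.003,0.02],"grip": 82}
    - {"rot": [0,0,-0.15],"xyz": [0.035,-0.009,0.045],"grip": 82}
    - {"rot": [0,0,-0.25],"xyz": [0.058,-0.016,0.075],"grip": 82}
    - {"rot": [0,0,-0.33],"xyz": [0.078,-0.021,0.105],"grip": 82}
    - {"rot": [0,0,-0.35],"xyz": [0.089,-0.024,0.135],"grip": 82}
    - {"rot": [0,0,-0.35],"xyz": [0.089,-0.024,0.16],"grip": 82}
    - {"rot": [0,0,-0.35],"xyz": [0.089,-0.024,0.17],"grip": 82}
    - {"rot": [0,0,-0.35],"xyz": [0.089,-0.024,0.17],"grip": 82}

```text
clock: 25.48
tool_pos: [0.5138, -0.0504, 0.0991]
eef_rot: [-0.395, 0.919, 0.001, -0.001]
contact_force: [-0.2, 0.1, 0.4]
opening: 0.675
finger_force: 0.0
```

```bash
python3 - <<'E'
from h import *
s=r.get_state(); im=r.snapshot("wrist"); cv2.imwrite("pics/w4.png",im[:,:,::-1])
print(s["tool_pos"],yaw(s),s["q"].round(2),shift(s,[.515,-.050,.051]));wblanks("pics/w4.png",s)
E
```

```text
[ 0.51375184 -0.05035851  0.0990651 ] -133.44885303180587 [ 0.55  0.97 -0.98  1.98  1.11  0.86  1.32] [-0.00119856 -0.00075116  0.04806183]
[155.5 274.5] 502 C [ 0.5853 -0.0871  0.065 ] sides mm 17.5 21.0 edge yaw mod90 48.7 r 0.100 ang -99.3
```

Well placed; descend, grip and lift.

Call:
carry_out:
  plan:
    - {"rot": [0,0,0],"xyz": [-0.001,-0.001,0.015],"grip": 82}
    - {"rot": [0,0,0],"xyz": [-0.001,-0.001,0.032],"grip": 82}
    - {"rot": [0,0,0],"xyz": [-0.001,-0.001,0.045],"grip": 82}
    - {"rot": [0,0,0],"xyz": [-0.001,-0.001,0.048],"grip": 82}
    - {"rot": [0,0,0],"xyz": [-0.001,-0.001,0.048],"grip": 130}
    - {"rot": [0,0,0],"xyz": [-0.001,-0.001,0.048],"grip": 200}
    - {"rot": [0,0,0],"xyz": [-0.001,-0.001,0.048],"grip": 200}
    - {"rot": [0,0,0],"xyz": [-0.001,-0.001,0.048],"grip": 200}
  squeeze: 20

```text
clock: 26.2
tool_pos: [0.5166, -0.0497, 0.054]
eef_rot: [-0.395, 0.919, -0.0, 0.001]
contact_force: [0.1, -0.9, 4.5]
opening: 0.426
finger_force: 20.0
```

Call:
carry_out:
  plan:
    - {"rot": [0,0,0],"xyz": [0,0,0],"grip": 200}
    - {"rot": [0,0,0],"xyz": [0,0,-0.01],"grip": 200}
    - {"rot": [0,0,0],"xyz": [0,0,-0.03],"grip": 200}
    - {"rot": [0,0,0],"xyz": [0,0,-0.055],"grip": 200}
    - {"rot": [0,0,0],"xyz": [0,0,-0.08],"grip": 200}
    - {"rot": [0,0,0],"xyz": [0,0,-0.1],"grip": 200}
    - {"rot": [0,0,0],"xyz": [0,0,-0.11],"grip": 200}
    - {"rot": [0,0,0],"xyz": [0,0,-0.11],"grip": 200}

```text
clock: 26.87
tool_pos: [0.5168, -0.0498, 0.165]
eef_rot: [-0.394, 0.919, -0.001, 0.002]
contact_force: [0.1, 0.2, -0.8]
opening: 0.431
finger_force: 20.0
```

```bash
python3 - <<'E'
from h import *
s=r.get_state(); print(s["tool_pos"],yaw(s),s["opening"],s["finger_force"],shift(s,[.479,-.278,.10]))
im=r.snapshot("wrist"); cv2.imwrite("pics/w5.png",im[:,:,::-1]); pads(8)
E
```

```text
[ 0.51680878 -0.04976694  0.16501863] -133.5303622029007 0.4308339937420841 19.99973773956299 [ 0.19168657 -0.12959038  0.06488337]
[316.7 210. ] 287 r 0.0913 stand ang -29.4 SV 129 128
[342.1 242. ] 412 r 0.0916 stand ang -98.7 SV 117 94
[273.7 253.9] 84 r 0.0866 stand ang 95.3 SV 22 106
[295.4 278.6] 301 r 0.0917 stand ang 150.4 SV 101 146
```

View pics/w5.png

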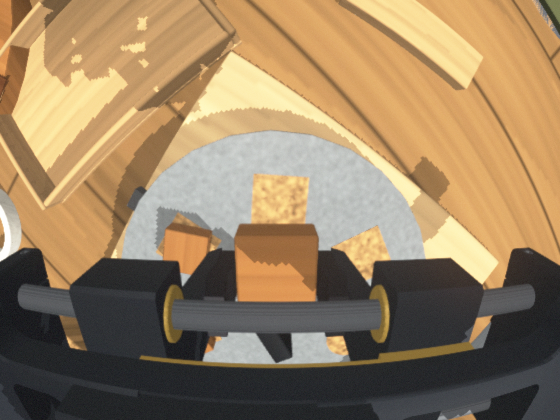

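Call:
carry_out:
  plan:
    - {"rot": [0,0,0],"xyz": [0.02,-0.013,0],"grip": 200}
    - {"rot": [0,0,0],"xyz": [0.048,-0.032,0],"grip": 200}
    - {"rot": [0,0,0],"xyz": [0.078,-0.053,0],"grip": 200}
    - {"rot": [0,0,0],"xyz": [0.108,-0.073,0],"grip": 200}
    - {"rot": [0,0,0],"xyz": [0.138,-0.094,0],"grip": 200}
    - {"rot": [0,0,0],"xyz": [0.166,-0.113,0],"grip": 200}
    - {"rot": [0,0,0],"xyz": [0.186,-0.126,0],"grip": 200}
    - {"rot": [0,0,0],"xyz": [0.192,-0.13,0],"grip": 200}

```text
clock: 27.63
tool_pos: [0.4749, -0.2839, 0.1601]
eef_rot: [-0.391, 0.92, 0.0, -0.003]
contact_force: [-0.7, -0.8, 0.1]
opening: 0.429
finger_force: 20.0
```

Call:
carry_out:
  plan:
    - {"rot": [0,0,0],"xyz": [0,0,0],"grip": 200}
    - {"rot": [0,0,0],"xyz": [0,0,0.02],"grip": 200}
    - {"rot": [0,0,0],"xyz": [0,0,0.045],"grip": 200}
    - {"rot": [0,0,0],"xyz": [0,0,0.065],"grip": 200}
    - {"rot": [0,0,0],"xyz": [0,0,0.075],"grip": 200}
    - {"rot": [0,0,0],"xyz": [0,0,0.075],"grip": 200}

```text
clock: 28.13
tool_pos: [0.4767, -0.2764, 0.0856]
eef_rot: [-0.396, 0.918, 0.002, -0.001]
contact_force: [-0.5, 0.4, -0.5]
opening: 0.428
finger_force: 20.0
```

```bash
python3 - <<'E'
from h import *
s=r.get_state(); print(s["tool_pos"],yaw(s),s["opening"],s["finger_force"],shift(s,[.479,-.278,.019]),s["q"].round(2))
im=r.snapshot("top"); cv2.imwrite("pics/t9.png",im[:,:,::-1])
E
```

```text
[ 0.47671484 -0.27637623  0.0855605 ] -133.32839448661667 0.4283935911828833 19.999945163726807 [-0.00043446 -0.00308023  0.06654685] [ 0.98  1.02 -0.99  1.88  1.11  0.92  1.81]
```

View pics/t9.png

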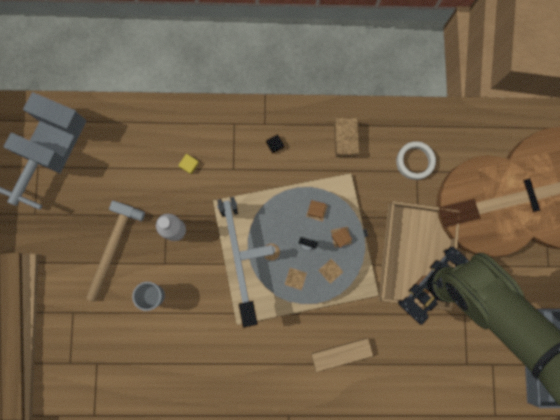

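Call:
carry_out:
  plan:
    - {"rot": [0,0,0],"xyz": [0,-0.002,0.02],"grip": 200}
    - {"rot": [0,0,0],"xyz": [0,-0.003,0.045],"grip": 200}
    - {"rot": [0,0,0],"xyz": [0,-0.003,0.06],"grip": 200}
    - {"rot": [0,0,0],"xyz": [0,-0.003,0.066],"grip": 200}
    - {"rot": [0,0,0],"xyz": [0,-0.003,0.066],"grip": 200}
    - {"rot": [0,0,0],"xyz": [0,-0.003,0.066],"grip": 110}
    - {"rot": [0,0,0],"xyz": [0,-0.003,0.066],"grip": 110}
    - {"rot": [0,0,0],"xyz": [0,-0.003,0.066],"grip": 110}

```text
clock: 28.85
tool_pos: [0.4809, -0.2809, 0.0231]
eef_rot: [-0.395, 0.919, -0.001, 0.001]
contact_force: [0.5, -0.3, 1.2]
opening: 0.567
finger_force: 0.0
```

Call:
carry_out:
  plan:
    - {"rot": [0,0,0.02],"xyz": [0,0,-0.015],"grip": 110}
    - {"rot": [0,0,0.1],"xyz": [0,0,-0.04],"grip": 110}
    - {"rot": [0,0,0.2],"xyz": [0,0,-0.07],"grip": 82}
    - {"rot": [0,0,0.3],"xyz": [0,0,-0.1],"grip": 82}
    - {"rot": [0,0,0.4],"xyz": [0,0,-0.13],"grip": 82}
    - {"rot": [0,0,0.5],"xyz": [0,0,-0.16],"grip": 82}
    - {"rot": [0,0,0.6],"xyz": [0,0,-0.19],"grip": 82}
    - {"rot": [0,0,0.7],"xyz": [0,0,-0.2],"grip": 82}

```text
clock: 29.52
tool_pos: [0.4823, -0.2803, 0.227]
eef_rot: [-0.054, 0.999, -0.001, 0.004]
contact_force: [0.1, -0.8, -1.4]
opening: 0.68
finger_force: 0.0
```

```bash
python3 - <<'E'
from h import *
s=r.get_state(); print(s["tool_pos"],yaw(s),s["opening"],shift(s,[.597,-.077,.18]),s["q"].round(2))
im=r.snapshot("top"); cv2.imwrite("pics/t10.png",im[:,:,::-1])
im=r.snapshot("wrist"); cv2.imwrite("pics/w6.png",im[:,:,::-1]); wblanks("pics/w6.png",s,.027); wblanks("pics/w6.png",s,.065)
E
```

```text
[ 0.48225349 -0.28034818  0.2269611 ] -173.8612789563532 0.6799513076897333 [-0.13550032  0.19005729  0.04733373] [ 1.    0.78 -1.    1.77  0.77  1.02  1.38]
[276.2 183.3] 1196 C [ 0.4774 -0.281   0.027 ] sides mm 38.6 37.9 edge yaw mod90 46.1 r 0.311 ang -121.6
[276.2 183.3] 1196 C [ 0.4703 -0.2817  0.065 ] sides mm 34.3 33.7 edge yaw mod90 46.1 r 0.314 ang -122.8
```

Call:
carry_out:
  plan:
    - {"rot": [0,0,0.08],"xyz": [-0.012,0.017,0],"grip": 82}
    - {"rot": [0,0,0.2],"xyz": [-0.032,0.045,0],"grip": 82}
    - {"rot": [0,0,0.32],"xyz": [-0.053,0.074,0],"grip": 82}
    - {"rot": [0,0,0.44],"xyz": [-0.074,0.103,0],"grip": 82}
    - {"rot": [0,0,0.56],"xyz": [-0.095,0.133,0],"grip": 82}
    - {"rot": [0,0,0.68],"xyz": [-0.115,0.16,0.01],"grip": 82}
    - {"rot": [0,0,0.8],"xyz": [-0.13,0.182,0.02],"grip": 82}
    - {"rot": [0,0,0.92],"xyz": [-0.136,0.19,0.03],"grip": 82}

```text
clock: 30.28
tool_pos: [0.5951, -0.071, 0.1908]
eef_rot: [0.392, 0.92, 0.002, -0.0]
contact_force: [0.5, 0.9, 0.1]
opening: 0.679
finger_force: 0.0
```

Call:
carry_out:
  plan:
    - {"rot": [0,0,0.08],"xyz": [0,0,0],"grip": 82}
    - {"rot": [0,0,0.15],"xyz": [0,0,0],"grip": 82}
    - {"rot": [0,0,0.15],"xyz": [0,0,0],"grip": 82}
    - {"rot": [0,0,0.15],"xyz": [0,0,0],"grip": 82}

```text
clock: 30.62
tool_pos: [0.5933, -0.077, 0.1908]
eef_rot: [0.459, 0.888, -0.001, -0.001]
contact_force: [-0.5, 0.2, -0.2]
opening: 0.68
finger_force: 0.0
```

```bash
python3 - <<'E'
from h import *
s=r.get_state(); print(s["tool_pos"],yaw(s),s["opening"],shift(s,[.597,-.077,.052]),s["q"].round(2))
im=r.snapshot("wrist"); cv2.imwrite("pics/w7.png",im[:,:,::-1]); wblanks("pics/w7.png",s,.065)
E
```

```text
[ 0.59327141 -0.076953    0.19080971] 125.310501563759 0.67982920826629 [-0.00228905  0.00325767  0.1388027 ] [ 0.41  0.78 -0.66  1.68  0.59  0.89  0.13]
[385.8 198.1] 1536 C [ 0.6684 -0.0146  0.065 ] sides mm 37.5 37.5 edge yaw mod90 76.1 r 0.092 ang -29.2
[280. 207.] 1843 C [ 0.5964 -0.0759  0.065 ] sides mm 35.7 39.3 edge yaw mod90 35.4 r 0.090 ang -91.8
```

View pics/w7.png

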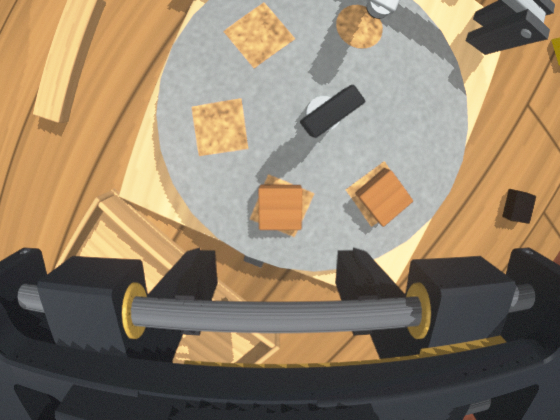

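Call:
carry_out:
  plan:
    - {"rot": [0,0,0],"xyz": [-0.001,0.001,0.025],"grip": 82}
    - {"rot": [0,0,0],"xyz": [-0.002,0.003,0.055],"grip": 82}
    - {"rot": [0,0,0],"xyz": [-0.002,0.003,0.085],"grip": 82}
    - {"rot": [0,0,0],"xyz": [-0.002,0.003,0.11],"grip": 82}
    - {"rot": [0,0,0],"xyz": [-0.002,0.003,0.127],"grip": 82}
    - {"rot": [0,0,0],"xyz": [-0.002,0.003,0.136],"grip": 82}
    - {"rot": [0,0,0],"xyz": [-0.002,0.003,0.137],"grip": 82}
    - {"rot": [0,0,0],"xyz": [-0.002,0.003,0.137],"grip": 130}

```text
clock: 31.33
tool_pos: [0.5977, -0.0769, 0.0548]
eef_rot: [0.461, 0.887, 0.0, -0.0]
contact_force: [-0.3, 0.4, -0.5]
opening: 0.627
finger_force: 0.0
```

Call:
carry_out:
  plan:
    - {"rot": [0,0,0],"xyz": [0,0,0],"grip": 200}
    - {"rot": [0,0,0],"xyz": [0,0,0],"grip": 200}
    - {"rot": [0,0,0],"xyz": [0,0,0],"grip": 200}
    - {"rot": [0,0,0],"xyz": [0,0,-0.01],"grip": 200}
    - {"rot": [0,0,0],"xyz": [0,0,-0.03],"grip": 200}
    - {"rot": [0,0,0],"xyz": [0,0,-0.06],"grip": 200}
    - {"rot": [0,0,0],"xyz": [0,0,-0.09],"grip": 200}
    - {"rot": [0,0,0],"xyz": [0,0,-0.11],"grip": 200}
  squeeze: 20

```text
clock: 32.0
tool_pos: [0.5986, -0.0765, 0.1684]
eef_rot: [0.461, 0.887, 0.001, 0.002]
contact_force: [0.5, -0.3, 0.1]
opening: 0.431
finger_force: 20.0
```

```bash
python3 - <<'E'
from h import *
s=r.get_state(); print(s["tool_pos"],yaw(s),s["opening"],s["finger_force"],shift(s,[.557,-.285,.020]))
E
```

```text
[ 0.59856429 -0.07646045  0.16842688] 125.08659308340243 0.43062344061424607 20.00010520219803 [-0.14647565 -0.15433296  0.14823324]
```

Call:
carry_out:
  plan:
    - {"rot": [0,0,0],"xyz": [-0.014,-0.015,0],"grip": 200}
    - {"rot": [0,0,0],"xyz": [-0.036,-0.038,0],"grip": 200}
    - {"rot": [0,0,0],"xyz": [-0.06,-0.063,0],"grip": 200}
    - {"rot": [0,0,0],"xyz": [-0.084,-0.088,0],"grip": 200}
    - {"rot": [0,0,0],"xyz": [-0.107,-0.113,0],"grip": 200}
    - {"rot": [0,0,0],"xyz": [-0.127,-0.134,0],"grip": 200}
    - {"rot": [0,0,0],"xyz": [-0.141,-0.149,0],"grip": 200}
    - {"rot": [0,0,0],"xyz": [-0.146,-0.154,0],"grip": 200}

```text
clock: 32.67
tool_pos: [0.5536, -0.2901, 0.1653]
eef_rot: [0.464, 0.886, -0.002, 0.0]
contact_force: [0.1, -0.1, -0.0]
opening: 0.431
finger_force: 20.0
```

Call:
carry_out:
  plan:
    - {"rot": [0,0,0],"xyz": [0,0,0.0],"grip": 200}
    - {"rot": [0,0,0],"xyz": [0,0,0.025],"grip": 200}
    - {"rot": [0,0,0],"xyz": [0,0,0.055],"grip": 200}
    - {"rot": [0,0,0],"xyz": [0,0,0.085],"grip": 200}
    - {"rot": [0,0,0],"xyz": [0,0,0.11],"grip": 200}
    - {"rot": [0,0,0],"xyz": [0,0,0.13],"grip": 200}
    - {"rot": [0,0,0],"xyz": [0,0,0.143],"grip": 200}
    - {"rot": [0,0,0],"xyz": [0,0,0.143],"grip": 200}

```text
clock: 33.33
tool_pos: [0.5547, -0.2819, 0.0197]
eef_rot: [0.46, 0.888, 0.0, -0.002]
contact_force: [-0.5, 0.4, -0.2]
opening: 0.426
finger_force: 20.0
```

Call:
carry_out:
  plan:
    - {"rot": [0,0,0],"xyz": [0,0,0],"grip": 110}
    - {"rot": [0,0,0],"xyz": [0,0,0],"grip": 110}
    - {"rot": [0,0,0],"xyz": [0,0,0],"grip": 110}
    - {"rot": [0,0,0],"xyz": [0,0,-0.02],"grip": 110}
    - {"rot": [0,0,0],"xyz": [0,0,-0.05],"grip": 110}
    - {"rot": [0,0,-0.1],"xyz": [0,0,-0.085],"grip": 82}
    - {"rot": [0,0,-0.2],"xyz": [0,0,-0.12],"grip": 82}
    - {"rot": [0,0,-0.3],"xyz": [0,0,-0.15],"grip": 82}

```text
clock: 34.0
tool_pos: [0.5561, -0.2849, 0.1755]
eef_rot: [0.321, 0.947, -0.0, 0.002]
contact_force: [0.7, -0.3, -0.5]
opening: 0.68
finger_force: 0.0
```

```bash
python3 - <<'E'
from h import *
s=r.get_state(); print(s["tool_pos"],yaw(s),s["opening"],shift(s,[.6684,-.0145,.19]))
im=r.snapshot("wrist"); cv2.imwrite("pics/w8.png",im[:,:,::-1]); wblanks("pics/w8.png",s,.027)
E
```

```text
[ 0.55614531 -0.28486154  0.17553221] 142.54064089436764 0.6803815884001512 [ 0.07527978  0.28289348 -0.01449245]
[228.4 131.4] 1718 C [ 0.4799 -0.2804  0.027 ] sides mm 37.9 38.6 edge yaw mod90 46.9 r 0.309 ang -121.2
[547.5 141.5] 799 C [0.6915 0.014  0.027 ] sides mm 44.7 50.4 edge yaw mod90 60.4 r 0.112 ang -11.4
[277.3 195.5] 1662 C [ 0.5541 -0.2815  0.027 ] sides mm 39.6 36.9 edge yaw mod90 35.1 r 0.295 ang -107.3
[257.5 288.5] 856 C [ 0.619  -0.3567  0.027 ] sides mm 53.7 27.2 edge yaw mod90 53.0 r 0.371 ang -96.3
```

Call:
carry_out:
  plan:
    - {"rot": [0,0,-0.05],"xyz": [0.009,0.035,-0.01],"grip": 82}
    - {"rot": [0,0,-0.12],"xyz": [0.019,0.073,-0.015],"grip": 82}
    - {"rot": [0,0,-0.2],"xyz": [0.03,0.111,-0.015],"grip": 82}
    - {"rot": [0,0,-0.28],"xyz": [0.04,0.149,-0.015],"grip": 82}
    - {"rot": [0,0,-0.36],"xyz": [0.05,0.187,-0.015],"grip": 82}
    - {"rot": [0,0,-0.41],"xyz": [0.06,0.225,-0.015],"grip": 82}
    - {"rot": [0,0,-0.41],"xyz": [0.069,0.26,-0.015],"grip": 82}
    - {"rot": [0,0,-0.41],"xyz": [0.075,0.283,-0.015],"grip": 82}

```text
clock: 34.72
tool_pos: [0.6705, -0.0098, 0.1882]
eef_rot: [0.122, 0.992, 0.002, 0.001]
contact_force: [0.0, 0.5, 0.2]
opening: 0.68
finger_force: 0.0
```

Call:
carry_out:
  plan:
    - {"rot": [0,0,0],"xyz": [0,0,0],"grip": 82}
    - {"rot": [0,0,0],"xyz": [0,0,0],"grip": 82}
    - {"rot": [0,0,0],"xyz": [0,0,0],"grip": 82}

```text
clock: 34.97
tool_pos: [0.6693, -0.0165, 0.1871]
eef_rot: [0.125, 0.992, -0.001, 0.0]
contact_force: [-0.9, -0.6, 0.3]
opening: 0.681
finger_force: 0.0
```

```bash
python3 - <<'E'
from h import *
s=r.get_state(); print(s["tool_pos"],yaw(s),s["opening"],shift(s,[.6684,-.0145,.054]))
im=r.snapshot("wrist"); cv2.imwrite("pics/w9.png",im[:,:,::-1]); wblanks("pics/w9.png",s,.065)
E
```

```text
[ 0.6692943  -0.01653213  0.18712761] 165.67148162458474 0.6807323143803665 [0.00148694 0.00196717 0.13312328]
[ 23.1 103.2] 953 C [ 0.4988 -0.2388  0.065 ] sides mm 39.5 44.8 edge yaw mod90 45.2 r 0.264 ang -120.2
[ 60.1 154.6] 903 C [ 0.5666 -0.2055  0.065 ] sides mm 35.6 42.7 edge yaw mod90 74.1 r 0.218 ang -105.8
[278.5 205.5] 1805 C [ 0.6687 -0.0142  0.065 ] sides mm 36.1 36.1 edge yaw mod90 75.8 r 0.093 ang -29.0
[ 13.5 229.5] 535 C [ 0.6203 -0.3103  0.065 ] sides mm 48.6 37.5 edge yaw mod90 75.8 r 0.325 ang -95.2
```

Call:
carry_out:
  plan:
    - {"rot": [0,0,0],"xyz": [0.001,0.001,0.025],"grip": 82}
    - {"rot": [0,0,0],"xyz": [0.001,0.002,0.055],"grip": 82}
    - {"rot": [0,0,0],"xyz": [0.001,0.002,0.085],"grip": 82}
    - {"rot": [0,0,0],"xyz": [0.001,0.002,0.11],"grip": 82}
    - {"rot": [0,0,0],"xyz": [0.001,0.002,0.125],"grip": 82}
    - {"rot": [0,0,0],"xyz": [0.001,0.002,0.133],"grip": 82}
    - {"rot": [0,0,0],"xyz": [0.001,0.002,0.133],"grip": 82}
    - {"rot": [0,0,0],"xyz": [0.001,0.002,0.133],"grip": 130}

```text
clock: 35.68
tool_pos: [0.6695, -0.0133, 0.0547]
eef_rot: [0.125, 0.992, 0.0, 0.001]
contact_force: [-0.1, 0.2, 0.2]
opening: 0.628
finger_force: 0.0
```

Call:
carry_out:
  plan:
    - {"rot": [0,0,0],"xyz": [0,0,0],"grip": 200}
    - {"rot": [0,0,0],"xyz": [0,0,0],"grip": 200}
    - {"rot": [0,0,0],"xyz": [0,0,0],"grip": 200}
    - {"rot": [0,0,0],"xyz": [0,0,-0.01],"grip": 200}
    - {"rot": [0,0,0],"xyz": [0,0,-0.03],"grip": 200}
    - {"rot": [0,0,0],"xyz": [0,0,-0.06],"grip": 200}
    - {"rot": [0,0,0],"xyz": [0,0,-0.09],"grip": 200}
    - {"rot": [0,0,0],"xyz": [0,0,-0.11],"grip": 200}
  squeeze: 20

```text
clock: 36.35
tool_pos: [0.6699, -0.0121, 0.1676]
eef_rot: [0.124, 0.992, 0.001, 0.002]
contact_force: [1.1, -0.1, 0.1]
opening: 0.428
finger_force: 20.0
```

```bash
python3 - <<'E'
from h import *
s=r.get_state(); print(s["tool_pos"],yaw(s),s["opening"],s["finger_force"],shift(s,[.632,-.285,.020]),s["q"].round(2))
E
```

```text
[ 0.6698637  -0.01214463  0.16764185] 165.76315938816896 0.42790803315933384 20.000211596488953 [-0.02992552 -0.27406799  0.14721762] [ 0.34  0.94 -0.81  1.47  0.74  1.05  0.69]
```

Call:
carry_out:
  plan:
    - {"rot": [0,0,0],"xyz": [-0.003,-0.025,0],"grip": 200}
    - {"rot": [0,0,0],"xyz": [-0.007,-0.062,0],"grip": 200}
    - {"rot": [0,0,0],"xyz": [-0.011,-0.1,0],"grip": 200}
    - {"rot": [0,0,0],"xyz": [-0.015,-0.138,0],"grip": 200}
    - {"rot": [0,0,0],"xyz": [-0.019,-0.176,0],"grip": 200}
    - {"rot": [0,0,0],"xyz": [-0.023,-0.214,0],"grip": 200}
    - {"rot": [0,0,0],"xyz": [-0.027,-0.25,0],"grip": 200}
    - {"rot": [0,0,0],"xyz": [-0.03,-0.272,0],"grip": 200}

```text
clock: 37.02
tool_pos: [0.6294, -0.29, 0.1644]
eef_rot: [0.127, 0.992, -0.002, -0.0]
contact_force: [-0.6, -0.1, 0.6]
opening: 0.427
finger_force: 20.0
```

Call:
carry_out:
  plan:
    - {"rot": [0,0,0],"xyz": [0,0,0.0],"grip": 200}
    - {"rot": [0,0,0],"xyz": [0,0,0.025],"grip": 200}
    - {"rot": [0,0,0],"xyz": [0,0,0.055],"grip": 200}
    - {"rot": [0,0,0],"xyz": [0,0,0.085],"grip": 200}
    - {"rot": [0,0,0],"xyz": [0,0,0.11],"grip": 200}
    - {"rot": [0,0,0],"xyz": [0,0,0.13],"grip": 200}
    - {"rot": [0,0,0],"xyz": [0,0,0.143],"grip": 200}
    - {"rot": [0,0,0],"xyz": [0,0,0.143],"grip": 200}

```text
clock: 37.68
tool_pos: [0.6302, -0.2829, 0.0189]
eef_rot: [0.124, 0.992, 0.0, -0.001]
contact_force: [-0.2, 1.0, 0.5]
opening: 0.429
finger_force: 20.0
```

Call:
carry_out:
  plan:
    - {"rot": [0,0,0],"xyz": [0,0,0],"grip": 110}
    - {"rot": [0,0,0],"xyz": [0,0,0],"grip": 110}
    - {"rot": [0,0,0],"xyz": [0,0,0],"grip": 110}
    - {"rot": [0,0,0],"xyz": [0,0,-0.02],"grip": 110}
    - {"rot": [0,0,0],"xyz": [0,0,-0.05],"grip": 110}
    - {"rot": [0,0,0],"xyz": [0,0,-0.085],"grip": 110}
    - {"rot": [0,0,0],"xyz": [0,0,-0.12],"grip": 110}
    - {"rot": [0,0,0],"xyz": [0,0,-0.15],"grip": 110}

```text
clock: 38.35
tool_pos: [0.6317, -0.2838, 0.1746]
eef_rot: [0.124, 0.992, -0.0, 0.002]
contact_force: [0.9, -0.0, 0.3]
opening: 0.569
finger_force: 0.0
```

Call:
carry_out:
  plan:
    - {"rot": [0,0,0],"xyz": [0.01,-0.01,-0.03],"grip": 110}
    - {"rot": [0,0,0],"xyz": [0.03,-0.04,-0.05],"grip": 110}
    - {"rot": [0,0,0],"xyz": [0.05,-0.07,-0.06],"grip": 110}
    - {"rot": [0,0,0],"xyz": [0.07,-0.1,-0.06],"grip": 110}
    - {"rot": [0,0,0],"xyz": [0.09,-0.13,-0.06],"grip": 110}
    - {"rot": [0,0,0],"xyz": [0.11,-0.16,-0.06],"grip": 110}
    - {"rot": [0,0,0],"xyz": [0.13,-0.18,-0.06],"grip": 110}
    - {"rot": [0,0,0],"xyz": [0.13,-0.18,-0.06],"grip": 110}

```text
clock: 39.02
tool_pos: [0.454, -0.4326, 0.231]
eef_rot: [0.129, 0.992, -0.003, -0.002]
contact_force: [-0.7, -0.6, -0.4]
opening: 0.569
finger_force: 0.0
```

Call:
carry_out:
  plan:
    - {"rot": [0,0,0],"xyz": [0,0,0],"grip": 110}
    - {"rot": [0,0,0],"xyz": [0,0,0],"grip": 110}
    - {"rot": [0,0,0],"xyz": [0,0,0],"grip": 110}
    - {"rot": [0,0,0],"xyz": [0,0,0],"grip": 110}
    - {"rot": [0,0,0],"xyz": [0,0,0],"grip": 110}
    - {"rot": [0,0,0],"xyz": [0,0,0],"grip": 110}

```text
clock: 39.52
tool_pos: [0.4614, -0.4256, 0.2308]
eef_rot: [0.123, 0.992, 0.0, 0.0]
contact_force: [-1.7, 0.6, 0.4]
opening: 0.573
finger_force: 0.0
```

```bash
python3 - <<'E'
from h import *
pads(11); im=cv2.imread("pics/t11.png"); cv2.imwrite("pics/t11c.png",cv2.resize(im[110:350,200:480],None,fx=2.4,fy=2.4,interpolation=3))
print(r.get_state()["tool_pos"])
E
```

```text
[316.5 210.2] 280 r 0.0907 stand ang -29.2 SV 108 137
[340.8 236.5] 284 r 0.0902 stand ang -89.7 SV 101 136
[273.8 253.9] 83 r 0.0863 stand ang 95.2 SV 32 103
[330.5 270.8] 287 r 0.0909 stand ang -150.0 SV 103 139
[295.2 278.4] 294 r 0.0916 stand ang 150.0 SV 100 140
[ 0.46126175 -0.42580966  0.23073284]
```

View pics/t11c.png

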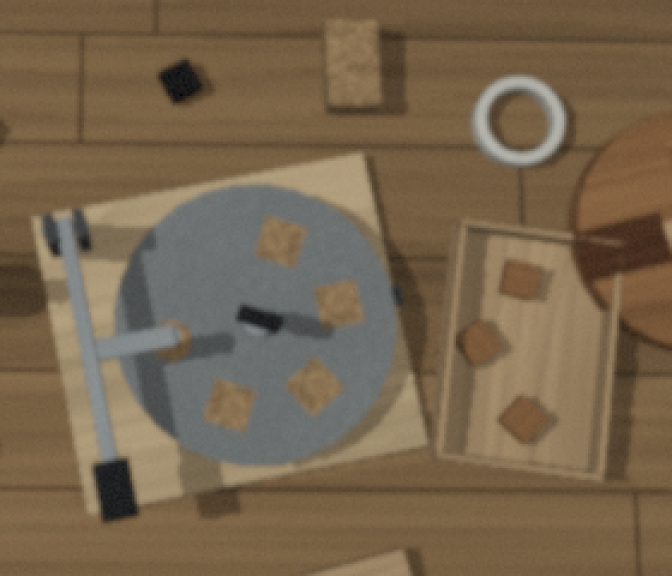

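```bash
python3 - <<'E'
from h import *
im=cv2.imread("pics/t11.png"); S,V,H=topmask(im); m=(S>115)&(H<17); m[:, :385]=0; m[:,440:]=0; m[:205]=0; m[300:]=0
for c,a,q in blobs(m,60,600): 
    P=onplane("top",cv2.boxPoints(q),.027); print(c.round(1),a,onplane("top",q[0],.027)[0].round(4),np.linalg.norm(P[1]-P[0]).round(4),np.linalg.norm(P[2]-P[1]).round(4))
for p in[(470,235),(445,455),(462,222),(440,458)]: 
    q=np.array(p)/2.4+[200,110]; print("edge",onplane("top",q,.045)[0].round(3))
E
```

```text
[416.5 226.2] 206 [ 0.6318 -0.2805  0.027 ] 0.0376 0.0401
[398.6 252.2] 218 [ 0.5639 -0.2309  0.027 ] 0.0399 0.0386
[417.7 284.5] 228 [ 0.4805 -0.2796  0.027 ] 0.0394 0.041
edge [ 0.677 -0.222  0.045]
edge [ 0.442 -0.19   0.045]
edge [ 0.692 -0.214  0.045]
edge [ 0.438 -0.185  0.045]
```

```bash
python3 -c "
from plant import r
print(r.finish_job())"
```

```text
the job is handed in; nothing more can be done
None
```

All three blanks (pads 1–3; pad 4 started empty) firmed up at about 51–53 mm of paddle travel, so all three are thin and now lie in the scrap tray; the round parking spot is clicked in under the foot, the lever is up, and the job is handed in.

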